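# Trial-fit a taper-shank stirring paddle and wedge it free

### The arm

A 7-joint arm with a two-finger parallel gripper is mounted at the origin on a cart in front of the work surface, level with it; the furniture and walls round the work are solid. World frame = base frame: x ahead of the robot, y to its left, z up, the work surface at z = 0. Lengths are in m, angles in rad, forces in N, time in s.
With the tool pointing down it reaches from about 0.4 to 0.85 m from the base axis. Payload 4.5 kg.
Tool frame: the origin (TCP) lies midway between the tips of the shut fingers; the grasp point (between the pads) lies 19 mm behind it; z points along the fingers, y is the direction in which the jaws open and shut (so a half turn about z gives the same grasp; the last joint's range is limited). The gripper opens to 88 mm and grips with 3 to 60 N. Pads are 18 mm wide; open, the fingers measure 123 mm over their backs; the gripper's body (75 mm by 187 mm) begins 45 mm behind the grasp point.
Start: joints at [1.166, 0.689, -0.195, 1.565, 0.157, 0.902, -0.215], TCP at [0.266, -0.566, 0.239] pointing down, gripper open.
Joint ranges: [-3.01, 3.01], [-0.46, 2.08], [-1.47, 1.51], [0.13, 2.56], [-1, 4.14], [0.04, 2.09], [-2.66, 2.66]. Speed limits (rad/s): [2.57, 2.57, 3.14, 3.14, 3.14, 3.14, 3.14].

### API

Orientations are given as a unit quaternion [x, y, z, w].
In Python, from plant import r gives the robot as it stands. The module is installed in compiled form; this text tells all that it offers.
- The arm moves only by the tool carry_out, never from a script. Its argument "commands" is a list of rows, each a list of 6 numbers: the shift along the tool's x, y, z in m, then the turn, a rotation vector about the tool's x, y, z in degrees. In form: [[dx, dy, dz, wx, wy, wz], ...]. A call has 1 to 12 rows; each row is the pose to reach, as a shift and turn from the pose commanded when the call began, along the tool's axes at that moment; what a row does not reach only later rows make up. A row lasts 1/10 s, in which the tool goes at most 50 mm and 8.59 degrees, less where a joint would pass 70% of its speed; a pose out of reach is approached as far as the arm can. A call with a gripper value outside its range is refused whole. "fingers" is the closure in counts, from 0 (fully open) to 255 (shut), set as the call begins (left out, the last holds). The fingers move at their own pace and stop on an object; "grip_force" is the grip in N (left out, the last holds). Time passes only in rows, so rows that repeat a pose let the fingers close. It gives the time, the measured TCP pose, the force and the opening at its end, in the units of the state.
- r.get_state(): the state, without advancing time (a new reading comes with each control period).
- r.snapshot(name): name is "scene" or "top" or "wrist"; returns a dict with "img" (384x512x3 uint8, blue, green, red), "intrinsics" (3x3 intrinsics, pixels), "k1" (the pictures are not rectified: a ray, as slopes to the right and down, at radius r is drawn at 1 + k1 r^2 times it, then the intrinsics apply), "extrinsics" (4x4, takes a point from camera to world coordinates); the wrist camera has in their place "tool_from_camera" (4x4, takes a point from camera to tool coordinates, whose origin is the TCP and whose axes are the flange's). Camera axes: x right, y down, z forward; pixel columns grow to the right and rows downward; lengths in m; the calibration is good to about 2 mm. A picture is of the moment at which its call begins: read the wrist's pose just before it. There is no depth.
- r.finish_job(): hands the job in, once; it reports no verdict.
Trained networks look in a picture, given as the dict that the camera call returned (one of the last four; its "shot" number tells which), for a name from the list of things; names that differ only in an ending like _2 or _b are one class to them, and where a whole thing is asked for, a point or a joint stands for the part that bears it (a point fixed in the world has none). Each returns a list of dicts, best first, with "p" (0 to 1); they miss things now and then, are a little off and sometimes report something else, mostly with a low value. They report only what shows in the picture. A call takes as long as a camera call. They do not tell look-alikes from the thing itself.
- r.spot_in(picture, label): "xyz" ([x, y, z] in m, in world coordinates, good to about 4 mm: the middle of the surface that is visible of it).
- r.spot_point(picture, label): "xyz" ([x, y, z] in m, in world coordinates, good to about 4 mm: a listed point, or the origin of a listed thing).
The state is a dict: "clock": time; "q": joint angles; "qd": joint speeds; "joint_torque": joint torques, N m; "tool_pos": TCP position; "eef_rot": TCP orientation; "contact_force": force on the tool from outside, world axes, zero at the start; "moment": the same for the moment, N m; "opening": opening from 0.0 (shut) to 1.0 (fully open).
Only numpy, scipy, OpenCV 4.12 (cv2) and the standard library are available. Lean on these libraries where they do the work, as an engineer would, in place of code of your own. Each camera call takes 0.05 s, during which the arm holds its last target.

### The job

Trial-fit the stirring paddle in the mixer's spindle sleeve: take it from the wooden block, press it lightly into the sleeve while turning it until its tang finds the hidden slot, push it fully home so that its flange sits on the rim, and let go. Then free it with the drift: slide it along the sleeve's foot plate and drive it through the slot under the tang until the flange has risen about 10 mm, and leave both so, the paddle standing upright in the sleeve. Do not touch the paddle again once the drift is in the slot, force nothing (pushes under about 25 N), and leave the two film canisters and the lens jar where they are.

Things in the scene. Friction and masses are not known exactly. Their poses are not given: they have to be found in the camera images.
- paddle: Stirring paddle, loose, 0.16 kg, 128 mm tall, standing shank-down in the wooden block at the start. Origin: centre of the lower end of its tang, z up the shank. From there up: tang 6 mm (x) by 14 mm (y), 21 mm long, round pilot of 16 mm diameter to 33 mm; cone widening to 26 mm diameter at 67 mm; flange to 73 mm; neck of 17 mm diameter.
- paddle_blade (a point): Middle of the paddle's white flat blade, 105 mm above the paddle's origin, same axes. The blade is 12 mm thick (x), 44 mm wide (y) and 46 mm high, the place to grip it (across the thickness). Half a turn of the paddle makes no difference.
- paddle_flange (a point): Centre of the underside of the paddle's dark flange (38 mm diameter, 6 mm thick), 67 mm above the paddle's origin; it meets sleeve_rim when the paddle is fully home. The taper then holds by itself.
- sleeve: Mixer spindle sleeve on a grey foot plate, fixed. Origin at bench level on its axis, z up. Foot plate 8 mm thick, 70 mm wide (x), y = -135 to +50 mm. A collar of 48 mm diameter on two cheeks (y = -22 to +22 mm) carries the nose, 28 mm in diameter, 38 mm at the rim. Pressing paddle or drift against any part of it with over 60 N (sum of contacts) damages it: meet it at 20 mm/s or less.
- sleeve_rim (a point): Centre of the upper rim, 81 mm above the bench. The bore is a cone from 28 mm diameter here to 18 mm diameter 34 mm below, then 18 mm wide for 12 mm down to the drive plate. Once the tang has dropped through the plate the paddle sinks freely some 11 mm; then spring leaves grip the taper over its last 10 mm, where a steady push rising to about 7 to 15 N is needed.
- drive_plate_top (a point): Point on the axis at the top of the hidden drive plate, 35 mm above the bench, 6 mm thick, with a slot 7.6 by 17 mm for the tang. The slot's long side lies at an unknown angle, up to 1 rad either way from the sleeve's y axis (this point does not show it), and does not turn. Tang standing on it: flange 21 mm above the rim. The tang drops in when turned to within about 0.15 rad.
- drift_slot (a point): Centre of the drift slot's floor (the foot plate's top), 8 mm above the bench on the sleeve's axis, axes as the sleeve's. The slot runs right through along y, 18 mm wide (x) and 21 mm high. The drift enters from the -y side and travels to +y. Paddle home: the tang's end is 6 mm above this floor.
- drift: Drift: steel wedge 14 mm wide (x) with a black block handle, loose, 0.22 kg, lying flat on the bench. Origin on its flat underside below the handle's middle; y points to the tip. Handle 18 mm wide (x), y = -22 to +22 mm, 38 mm high, to be gripped across its width; bar 18 mm high to y = 110 mm; then the top slopes evenly to 5 mm at the tip, y = 200 mm.
- drift_tip (a point): Middle of the underside at the drift's tip, 8 mm wide, 200 mm from the drift's origin. It meets the tang about 10 mm past the sleeve's axis and lifts the paddle 0.144 mm per mm: 10 mm up when the tip is about 75 mm past the axis. Driving it takes about 4 to 12 N; it stays where it is left.
- rest_block: Wooden block 80 x 80 x 70 mm, fixed, with an upright 29 mm square hole through its middle in which the paddle stands at the start, its flange on the block's top. Origin at the centre of its underside.
- film_can: Film canister, light with a grey cap, 34 mm diameter, 51 mm high, bystander; origin under its centre.
- lens_case: Round lens jar with a black lid, 54 mm diameter, 42 mm high, bystander; origin under its centre.
- black_can: Black film canister, 34 mm diameter, 51 mm high, bystander; origin under its centre.
Mind the look-alikes: they are no part of the job. Leave any blue or yellow look-alike of the paddle alone.

How it is judged:
By the outcome, as a careful person would: the job done as asked, in the order asked, and still so for the second after the job is handed in, with the robot touching nothing.
It also fails if it takes over 72 s, if anything falls off the work surface, if the arm or the gripper's body presses on something with over 40 N, if the wrist force passes 120 N, or if a joint passes its speed limit or range.

## Working session

There is one attempt and no reset: what is moved stays moved. The work goes in short steps, Python scripts to look and compute and a tool call to move; the robot and the scene stay as the last step left them, time stands still between calls to the robot, and variables do not carry over. Pictures are saved under pics/ and viewed, and the job is handed in when it is done.

Besides the shell and the picture viewer there is one more tool, called by a JSON object that holds its "api" and its "payload", one argument or row to a line. carry_out: Moves the arm, as the interface text tells. Its arguments: {"type":"object","properties":{"commands":{"type":"array","items":{"type":"array","items":{"type":"number"}}},"fingers":{"type":"number"},"grip_force":{"type":"number"}},"required":["commands"]}

```bash
mkdir -p pics; ls; cat > h.py <<'E'
import numpy as np, cv2
from scipy.spatial.transform import Rotation as R
from plant import r
def proj(s,P,T=None):
    T=np.array(s["extrinsics"]) if T is None else T
    p=np.linalg.inv(T)@np.append(P,1); x,y=p[0]/p[2],p[1]/p[2]; k=1+s["k1"]*(x*x+y*y)
    K=np.array(s["intrinsics"]); return K[0,0]*x*k+K[0,2],K[1,1]*y*k+K[1,2]
def ray(s,u,v,T=None):
    T=np.array(s["extrinsics"]) if T is None else T
    K=np.array(s["intrinsics"]); a,b=(u-K[0,2])/K[0,0],(v-K[1,2])/K[1,1]
    x,y=a,b
    for _ in range(20):
        k=1+s["k1"]*(x*x+y*y); x,y=a/k,b/k
    return T[:3,3],T[:3,:3]@np.array([x,y,1])
def atz(s,u,v,z,T=None):
    o,d=ray(s,u,v,T); return o+d*(z-o[2])/d[2]
def tool():
    st=r.get_state(); T=np.eye(4); T[:3,:3]=R.from_quat(st["eef_rot"]).as_matrix(); T[:3,3]=st["tool_pos"]; return T
def wristT(s,T): return T@np.array(s["tool_from_camera"])
E
python3 - <<'E'
from h import *
st=r.get_state(); print(st["clock"],st["tool_pos"],st["eef_rot"],st["opening"])
T=tool();print(T.round(3))
for n in ["scene","top","wrist"]:
    s=r.snapshot(n); cv2.imwrite(f"pics/a_{n}.png",s["img"])
    if n!="wrist": print(n,np.array(s["extrinsics"]).round(3).tolist(),s["k1"])
    else: print(np.array(s["tool_from_camera"]).round(3).tolist())
    if n!="wrist":
      for l in ["paddle","paddle_blade","paddle_flange","sleeve","sleeve_rim","drift_slot","drift","drift_tip","rest_block","film_can","lens_case","black_can"]:
        print(n,l,[(np.round(d["xyz"],3).tolist(),round(d["p"],2),[int(x) for x in proj(s,d["xyz"])]) for d in r.spot_point(s,l)[:3]])
E
```

```text
pics
0.0 [ 0.26520702 -0.56526367  0.23792182] [ 9.76025133e-01  2.17656025e-01 -2.60738770e-04 -8.52012225e-04] 0.9996086132562225
[[ 0.905  0.425 -0.001  0.265]
 [ 0.425 -0.905  0.002 -0.565]
 [-0.    -0.002 -1.     0.238]
 [ 0.     0.     0.     1.   ]]
scene [[-0.736, -0.442, 0.513, -0.095], [-0.677, 0.501, -0.539, 0.701], [-0.019, -0.744, -0.668, 0.954], [0.0, 0.0, 0.0, 1.0]] 0.01695376538812608
scene paddle [([0.426, 0.29, -0.001], 0.84, [221, 297]), ([0.517, 0.352, 0.002], 0.67, [180, 292]), ([0.526, 0.454, -0.002], 0.63, [146, 316])]
scene paddle_blade [([0.426, 0.294, 0.108], 0.92, [216, 272]), ([0.525, 0.448, 0.107], 0.64, [140, 289]), ([0.52, 0.349, 0.107], 0.61, [174, 265])]
scene paddle_flange [([0.43, 0.296, 0.072], 0.87, [216, 281]), ([0.525, 0.45, 0.068], 0.85, [142, 299]), ([0.52, 0.358, 0.071], 0.75, [173, 276])]
scene sleeve [([0.478, 0.008, 0.001], 0.78, [276, 228])]
scene sleeve_rim [([0.481, 0.011, 0.08], 0.93, [274, 209])]
scene drift_slot [([0.476, 0.013, 0.007], 0.61, [275, 228])]
scene drift [([0.461, -0.387, -0.001], 0.84, [352, 169])]
scene drift_tip [([0.
[... 860 characters left out ...]
0.353, 0.064], 0.42, [159, 196])]
top sleeve [([0.479, 0.01, 0.004], 0.97, [255, 211])]
top sleeve_rim [([0.481, 0.009, 0.079], 0.94, [255, 209])]
top drift_slot [([0.477, 0.013, 0.008], 0.62, [254, 211])]
top drift [([0.461, -0.386, -0.001], 0.58, [362, 218]), ([0.479, 0.011, 0.079], 0.51, [255, 209])]
top drift_tip [([0.482, -0.184, 0.003], 0.83, [308, 211])]
top rest_block [([0.515, 0.354, -0.0], 0.83, [163, 199])]
top film_can [([0.686, -0.198, 0.003], 0.5, [312, 157])]
top lens_case [([0.676, -0.313, 0.002], 0.66, [343, 160])]
top black_can [([0.404, 0.162, 0.001], 0.43, [213, 230])]
[[0.0, -0.95, -0.313, 0.081], [1.0, 0.0, -0.0, -0.0], [0.0, -0.313, 0.95, -0.146], [0.0, 0.0, 0.0, 1.0]]
```

View pics/a_scene.png

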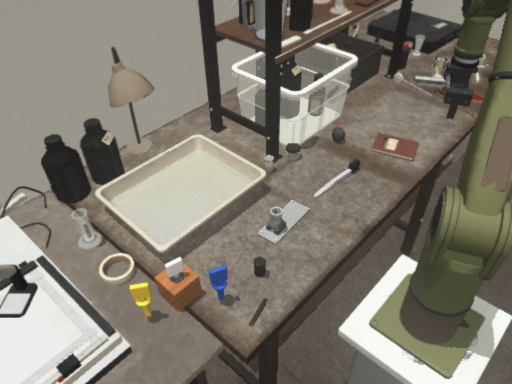

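View pics/a_top.png

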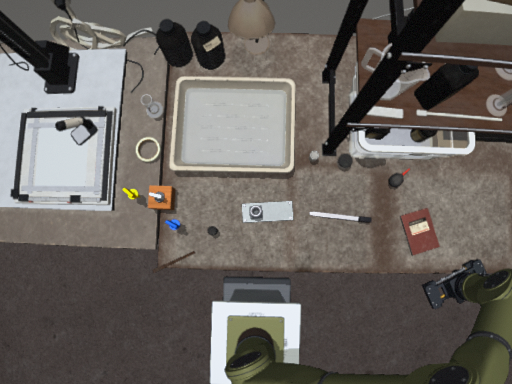

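```bash
python3 - <<'E'
import cv2
a=cv2.imread("pics/a_scene.png")[230:350,100:290];b=cv2.imread("pics/a_top.png")[160:250,100:270]
cv2.imwrite("pics/a_c.png",cv2.resize(a,None,fx=4,fy=4,interpolation=cv2.INTER_CUBIC))
cv2.imwrite("pics/a_d.png",cv2.resize(b,None,fx=4,fy=4,interpolation=cv2.INTER_CUBIC))
E
```

```text
(no output)
```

View pics/a_c.png

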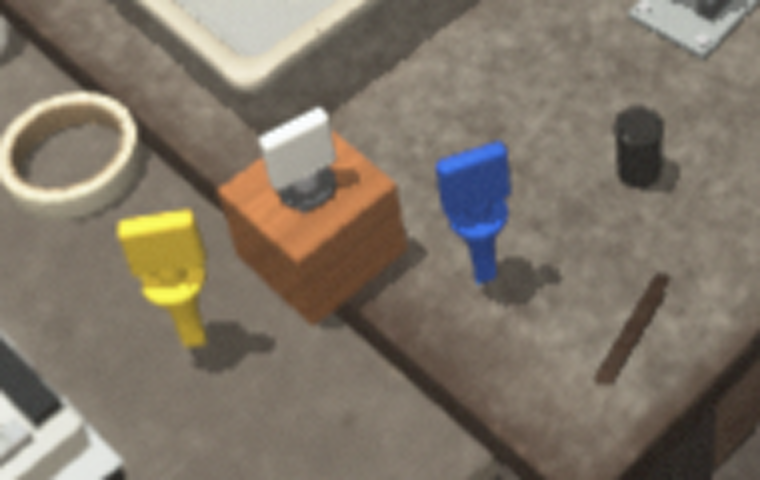

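View pics/a_d.png

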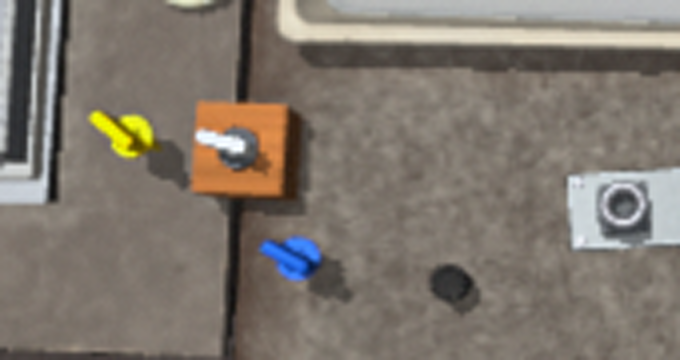

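Candidates for the paddle in the scene image: the white one in the block (175,268), the blue one (219,280) and the yellow one (142,293). I choose the white one in the wooden block, and the crop confirms it. The bystanders are the black can (259,268), the light can (268,162) and the lens jar (293,151). The drift is at (337,178) and the sleeve at (278,220).

```bash
cat >> h.py <<'E'
def go(p,yaw_deg=None,ref=None):
    """tool-frame shift and turn to TCP p with tool y axis at world azimuth yaw (mod 180 nearest)"""
    T=tool() if ref is None else ref
    d=T[:3,:3].T@(np.array(p)-T[:3,3])
    out=[d.round(4)]
    if yaw_deg is not None:
        y=np.radians(yaw_deg)
        for f in (0,180):
            a=y+np.radians(f); Y=np.array([np.cos(a),np.sin(a),0]); Z=np.array([0,0,-1.]); X=np.cross(Y,Z)
            out.append((R.from_matrix(T[:3,:3].T@np.stack([X,Y,Z],1)).as_rotvec(degrees=True)).round(2))
    print(out)
E
python3 -c "
from h import *
print(r.get_state()['q']); go([0.45,-0.12,0.30],-13)"
```

```text
[ 1.16582598  0.68910651 -0.19457894  1.56529703  0.15733712  0.90251312
 -0.21506985]
[array([ 0.3564, -0.3252, -0.0613]), array([  0.  ,   0.  , -51.86]), array([  0.  ,  -0.  , 128.14])]
```

{"api": "carry_out", "payload": {
  "commands": [
    [0.356,-0.325,-0.061,0,0,-52],
    [0.356,-0.325,-0.061,0,0,-52],
    [0.356,-0.325,-0.061,0,0,-52],
    [0.356,-0.325,-0.061,0,0,-52],
    [0.356,-0.325,-0.061,0,0,-52],
    [0.356,-0.325,-0.061,0,0,-52],
    [0.356,-0.325,-0.061,0,0,-52],
    [0.356,-0.325,-0.061,0,0,-52],
    [0.356,-0.325,-0.061,0,0,-52],
    [0.356,-0.325,-0.061,0,0,-52],
    [0.356,-0.325,-0.061,0,0,-52],
    [0.356,-0.325,-0.061,0,0,-52]
  ]
}}

```text
clock: 2.55
tool_pos: [0.4499, -0.12, 0.2998]
eef_rot: [0.781, 0.624, -0.0, 0.0]
contact_force: [-0.1, -1.0, -0.2]
opening: 0.996
```

```bash
python3 - <<'E'
from h import *
st=r.get_state(); print(st["clock"],st["tool_pos"],st["q"].round(2) if hasattr(st["q"],'round') else st["q"])
T=tool(); print(T.round(3))
s=r.snapshot("wrist"); cv2.imwrite("pics/b.png",s["img"])
for l in ["sleeve_rim","sleeve","drift_slot","drift","drift_tip"]:
    print(l,[(np.round(d["xyz"],4).tolist(),round(d["p"],2),[int(x) for x in proj(s,d["xyz"],wristT(s,T))]) for d in r.spot_point(s,l)[:3]])
go([0.515,0.345,0.25])
E
```

```text
2.55 [ 0.4498622  -0.11997831  0.29983506] [ 0.5   0.43 -0.5   1.93  0.27  0.85 -0.36]
[[ 0.221  0.975  0.     0.45 ]
 [ 0.975 -0.221 -0.001 -0.12 ]
 [-0.001  0.    -1.     0.3  ]
 [ 0.     0.     0.     1.   ]]
sleeve_rim [([0.4739, 0.0115, 0.0835], 0.65, [254, 39]), ([0.4744, 0.011, 0.0384], 0.44, [255, 45]), ([0.4761, 0.0131, 0.0062], 0.44, [256, 46])]
sleeve [([0.4792, 0.0066, -0.0031], 0.94, [260, 51])]
drift_slot [([0.4759, 0.0116, 0.0075], 0.56, [256, 47]), ([0.4742, 0.0139, 0.082], 0.22, [254, 36])]
drift [([0.4586, -0.3865, -0.0008], 0.59, [297, 293])]
drift_tip [([0.4815, -0.1838, -0.0008], 0.98, [288, 182])]
[array([ 0.4694, -0.0409,  0.0493])]
```

View pics/b.png

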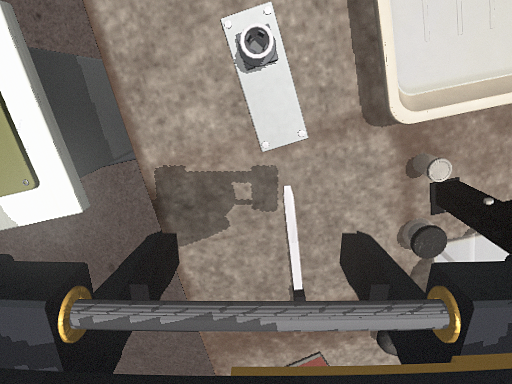

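The wrist image shows the foot plate with corners near (221,17), (269,3), (308,137), (262,151), the nose at (257,42) and the drift tip at (288,187).

```bash
python3 - <<'E'
from h import *
T=tool(); s=r.snapshot("wrist"); W=wristT(s,T)
g=cv2.cvtColor(s["img"],cv2.COLOR_BGR2GRAY)
m=(g>165).astype(np.uint8); m[:, :200]=0; m[:,330:]=0
n,lab,stt,c=cv2.connectedComponentsWithStats(m)
for i in range(1,n):
    if stt[i,4]>400: print(stt[i],c[i])
def edge(p,q,f=None):
    pass
for n_,u,v,z in [("TL",221,17,.008),("TR",269,3,.008),("BL",262,151,.008),("BR",308,137,.008),("tipL",284.5,186,0.003),("tipR",290.5,186,.003)]:
    print(n_,atz(s,u,v,z,W).round(4))
cv2.imwrite("pics/b1.png",cv2.resize(s["img"][0:160,200:330],None,fx=4,fy=4,interpolation=cv2.INTER_CUBIC)[:600])
cv2.imwrite("pics/b2.png",cv2.resize(s["img"][175:310,250:340],None,fx=4,fy=4,interpolation=cv2.INTER_CUBIC))
E
```

```text
[ 221    0   87  151 5872] [267.29002044  79.66961853]
[284 184  20 105 985] [293.34314721 235.56243655]
TL [0.4389 0.0563 0.008 ]
TR [0.5028 0.0582 0.008 ]
BL [ 0.4514 -0.1271  0.008 ]
BR [ 0.5201 -0.122   0.008 ]
tipL [ 0.4726 -0.1883  0.003 ]
tipR [ 0.4816 -0.1904  0.003 ]
```

View pics/b1.png

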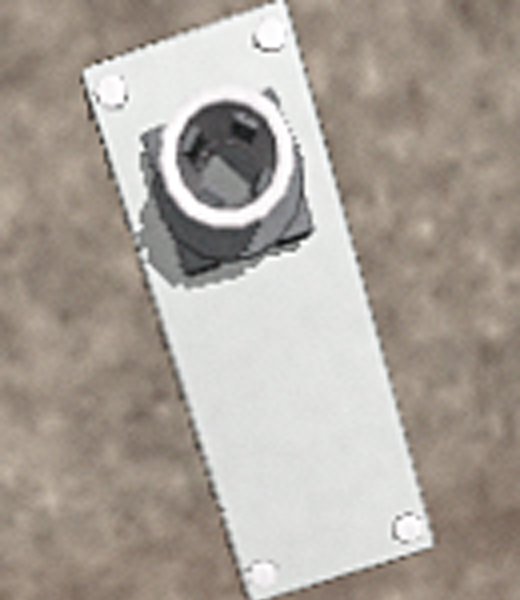

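View pics/b2.png

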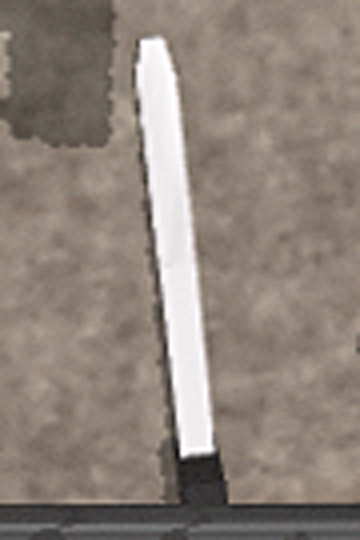

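{"api": "carry_out", "payload": {
  "commands": [
    [0.469,-0.041,0.049,0,0,0],
    [0.469,-0.041,0.049,0,0,0],
    [0.469,-0.041,0.049,0,0,0],
    [0.469,-0.041,0.049,0,0,0],
    [0.469,-0.041,0.049,0,0,0],
    [0.469,-0.041,0.049,0,0,0],
    [0.469,-0.041,0.049,0,0,0],
    [0.469,-0.041,0.049,0,0,0],
    [0.469,-0.041,0.049,0,0,0],
    [0.469,-0.041,0.049,0,0,0],
    [0.469,-0.041,0.049,0,0,0],
    [0.469,-0.041,0.049,0,0,0]
  ]
}}

```text
clock: 4.1
tool_pos: [0.5142, 0.3451, 0.2501]
eef_rot: [0.782, 0.623, -0.001, 0.0]
contact_force: [0.7, 0.4, 0.0]
opening: 1.001
```

```bash
python3 - <<'E'
from h import *
st=r.get_state(); print(st["clock"],st["tool_pos"],st["q"].round(2) if hasattr(st["q"],'round') else st["q"])
T=tool(); 
s=r.snapshot("wrist"); cv2.imwrite("pics/c.png",s["img"])
for l in ["paddle","paddle_blade","paddle_flange","rest_block"]:
    print(l,[(np.round(d["xyz"],4).tolist(),round(d["p"],2),[int(x) for x in proj(s,d["xyz"],wristT(s,T))]) for d in r.spot_point(s,l)[:3]])
E
```

```text
4.1 [0.51424074 0.34508055 0.25013972] [-0.43  0.69 -0.43  1.56  0.33  0.96 -1.19]
paddle [([0.4265, 0.2862, 0.0013], 0.93, [207, 207]), ([0.5144, 0.3512, 0.0054], 0.6, [258, 149])]
paddle_blade [([0.5222, 0.4443, 0.1063], 0.98, [244, 68]), ([0.5214, 0.3499, 0.1088], 0.92, [266, 169]), ([0.4246, 0.2874, 0.105], 0.82, [190, 243])]
paddle_flange [([0.516, 0.354, 0.0718], 0.93, [259, 158]), ([0.4232, 0.2913, 0.0662], 0.83, [195, 224]), ([0.5309, 0.451, 0.0696], 0.58, [252, 61])]
rest_block [([0.5214, 0.3495, -0.0004], 0.95, [264, 148])]
```

View pics/c.png

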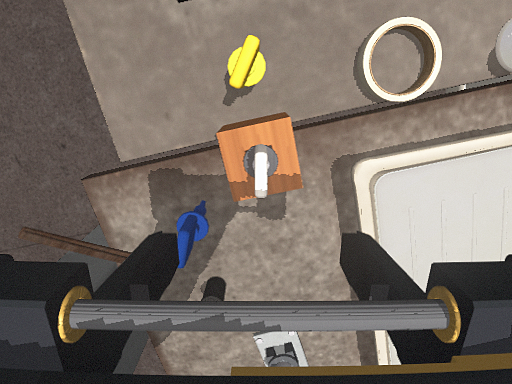

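```bash
python3 - <<'E'
from h import *
T=tool(); s=r.snapshot("wrist"); W=wristT(s,T); print(W[:3,3])
cv2.imwrite("pics/c1.png",cv2.resize(s["img"][105:215,205:315],None,fx=5,fy=5,interpolation=cv2.INTER_CUBIC))
E
```

```text
[0.53177086 0.42385424 0.39712223]
```

View pics/c1.png

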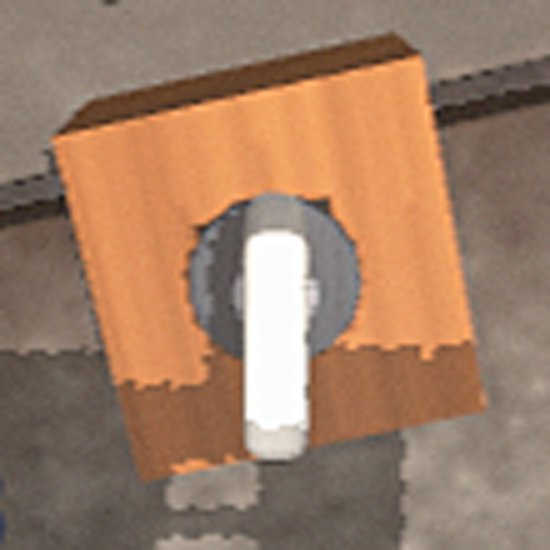

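```bash
python3 - <<'E'
from h import *
T=tool(); s=r.snapshot("wrist"); W=wristT(s,T)
f=lambda u,v,z: atz(s,205+u/5,105+v/5,z,W)
for z in (.131,): 
    a=f(278,232,z); b=f(276,458,z); c=f(276,427,z)
    print(a.round(4),b.round(4),c.round(4),np.linalg.norm((a-b)[:2]),np.linalg.norm((a-c)[:2]),((a+b)/2).round(4),np.degrees(np.arctan2(*(a-b)[[1,0]])))
    l=f(245,330,z);q=f(309,330,z);print(np.linalg.norm(l-q))
for p in [(53,135),(425,55),(487,408),(140,478)]: print(f(*p,.07).round(4))
print(np.mean([f(*p,.07) for p in [(53,135),(425,55),(487,408),(140,478)]],0))
# flange circle left/right/  centre
print(f(274,278,.073).round(4), np.linalg.norm(f(188,280,.073)-f(362,280,.073)))
print(np.degrees(np.arctan2(T[1,0],T[0,0])))
E
```

```text
[0.5215 0.3723 0.131 ] [0.5117 0.3311 0.131 ] [0.5131 0.337  0.131 ] 0.04234221983850623 0.03629259765069799 [0.5166 0.3517 0.131 ] 76.63764794848228
0.011524471193439762
[0.4772 0.3917 0.07  ]
[0.5576 0.3903 0.07  ]
[0.5561 0.3108 0.07  ]
[0.4758 0.3121 0.07  ]
[0.51668166 0.35119613 0.07      ]
[0.5162 0.3514 0.073 ] 0.0377732243902251
77.0357500573588
```

```bash
python3 -c "
from h import *
go([0.5166,0.3515,0.092],-13.4)"
```

```text
[array([0.0069, 0.0005, 0.159 ]), array([0.03, 0.01, 0.46]), array([-2.0000e-02,  4.0000e-02, -1.7954e+02])]
```

{"api": "carry_out", "payload": {
  "commands": [
    [0.007,0,0.04,0,0,0.4],
    [0.007,0,0.09,0,0,0.4],
    [0.007,0,0.12,0,0,0.4],
    [0.007,0,0.14,0,0,0.4],
    [0.007,0,0.159,0,0,0.4],
    [0.007,0,0.159,0,0,0.4]
  ]
}}

```text
clock: 5.05
tool_pos: [0.5144, 0.3512, 0.0893]
eef_rot: [0.784, 0.621, -0.003, 0.0]
contact_force: [-0.5, -1.2, -0.1]
opening: 0.996
```

{"api": "carry_out", "payload": {
  "commands": [
    [0,0,0,0,0,0],
    [0,0,0,0,0,0],
    [0,0,0,0,0,0],
    [0,0,0,0,0,0],
    [0,0,0,0,0,0],
    [0,0,0,0,0,0],
    [0,0,0,0,0,0],
    [0,0,0,0,0,0]
  ],
  "fingers": 255,
  "grip_force": 30
}}

```text
clock: 5.85
tool_pos: [0.5157, 0.3528, 0.0917]
eef_rot: [0.784, 0.621, -0.0, 0.0]
contact_force: [-0.1, -0.2, 0.3]
opening: 0.298
```

```bash
python3 - <<'E'
from h import *
s=r.snapshot("wrist"); cv2.imwrite("pics/d.png",s["img"]); print(tool().round(4), r.get_state()["contact_force"],r.get_state()["q"])
E
```

```text
[[ 2.294e-01  9.733e-01 -0.000e+00  5.157e-01]
 [ 9.733e-01 -2.294e-01 -2.000e-04  3.528e-01]
 [-2.000e-04  0.000e+00 -1.000e+00  9.170e-02]
 [ 0.000e+00  0.000e+00  0.000e+00  1.000e+00]] [-0.69748812 -0.32979141  0.08697939] [-0.48804325  0.89613042 -0.33960537  1.67076537  0.44327489  0.65196563
 -1.29756035]
```

View pics/d.png

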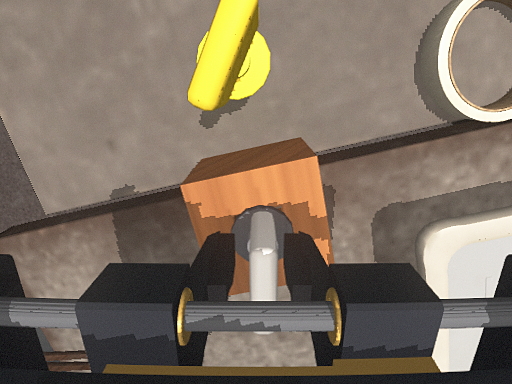

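{"api": "carry_out", "payload": {
  "commands": [
    [0,0,0,0,0,0],
    [0,0,0,0,0,0],
    [0,0,0,0,0,0],
    [0,0,0,0,0,0],
    [0,0,0,0,0,0]
  ]
}}

```text
clock: 6.4
tool_pos: [0.5158, 0.3528, 0.0917]
eef_rot: [0.784, 0.621, 0.0, 0.0]
contact_force: [0.4, 0.2, -0.2]
opening: 0.134
```

```bash
python3 - <<'E'
from h import *
s=r.snapshot("wrist"); cv2.imwrite("pics/d2.png",s["img"]); print(tool().round(4), r.get_state()["contact_force"],r.get_state()["opening"])
E
```

```text
[[ 2.294e-01  9.733e-01  2.000e-04  5.158e-01]
 [ 9.733e-01 -2.294e-01 -1.000e-04  3.528e-01]
 [-1.000e-04  2.000e-04 -1.000e+00  9.170e-02]
 [ 0.000e+00  0.000e+00  0.000e+00  1.000e+00]] [ 0.15580087  0.03006912 -1.00002539] 0.13198123295504424
```

View pics/d2.png

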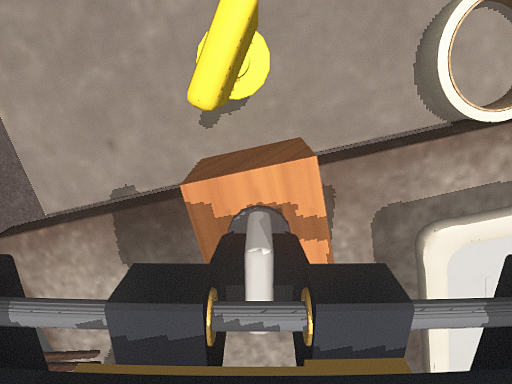

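Paddle gripped; the opening matches 12 mm. Lifting it straight up.

{"api": "carry_out", "payload": {
  "commands": [
    [0,0,-0.01,0,0,0],
    [0,0,-0.025,0,0,0],
    [0,0,-0.045,0,0,0],
    [0,0,-0.07,0,0,0],
    [0,0,-0.1,0,0,0],
    [0,0,-0.13,0,0,0],
    [0,0,-0.16,0,0,0],
    [0,0,-0.16,0,0,0]
  ]
}}

```text
clock: 7.25
tool_pos: [0.5172, 0.3552, 0.2573]
eef_rot: [0.784, 0.621, 0.005, -0.0]
contact_force: [-0.8, 0.1, -0.4]
opening: 0.134
```

```bash
python3 -c "
from h import *
print(r.get_state()['contact_force'],r.get_state()['opening'],r.get_state()['tool_pos']);go([0.46,-0.07,0.25])"
```

```text
[-0.77267551  0.1236243  -0.43713988] 0.13353466249763982 [0.51719772 0.3551574  0.25734252]
[array([-0.427 ,  0.0418,  0.0041])]
```

{"api": "carry_out", "payload": {
  "commands": [
    [-0.04,0.004,0.002,0,0,0],
    [-0.085,0.008,0.002,0,0,0],
    [-0.13,0.013,0.002,0,0,0],
    [-0.175,0.017,0.002,0,0,0],
    [-0.22,0.021,0.002,0,0,0],
    [-0.265,0.026,0.002,0,0,0],
    [-0.31,0.03,0.002,0,0,0],
    [-0.355,0.034,0.002,0,0,0],
    [-0.395,0.038,0.002,0,0,0],
    [-0.42,0.041,0.002,0,0,0],
    [-0.427,0.042,0.002,0,0,0],
    [-0.427,0.042,0.002,0,0,0]
  ]
}}

```text
clock: 8.45
tool_pos: [0.4582, -0.0729, 0.2496]
eef_rot: [0.785, 0.62, -0.0, -0.0]
contact_force: [0.7, -0.3, -2.3]
opening: 0.134
```

{"api": "carry_out", "payload": {
  "commands": [
    [0,0,0,0,0,0],
    [0,0,0,0,0,0]
  ]
}}

```text
clock: 8.65
tool_pos: [0.459, -0.0704, 0.2498]
eef_rot: [0.783, 0.622, 0.001, -0.0]
contact_force: [-0.5, 1.1, -2.3]
opening: 0.132
```

```bash
python3 - <<'E'
from h import *
T=tool(); s=r.snapshot("wrist"); cv2.imwrite("pics/e.png",s["img"]); print(T.round(4), r.get_state()["opening"],r.get_state()["q"])
W=wristT(s,T)
for l in ["sleeve_rim","sleeve","drift_slot"]:
    print(l,[(np.round(d["xyz"],4).tolist(),round(d["p"],2),[int(x) for x in proj(s,d["xyz"],W)]) for d in r.spot_point(s,l)[:3]])
u,v=proj(s,[.479,.01,.081],W); u,v=int(u),int(v); print(u,v)
c=s["img"][max(0,v-60):v+60,u-70:u+70]
cv2.imwrite("pics/e1.png",cv2.resize(c,None,fx=5,fy=5,interpolation=cv2.INTER_CUBIC)); print(max(0,v-60),u-70)
E
```

```text
[[ 2.262e-01  9.741e-01  5.000e-04  4.590e-01]
 [ 9.741e-01 -2.262e-01  1.000e-03 -7.040e-02]
 [ 1.100e-03  3.000e-04 -1.000e+00  2.498e-01]
 [ 0.000e+00  0.000e+00  0.000e+00  1.000e+00]] 0.13107999213701513 [ 0.38037419  0.49772191 -0.49142957  2.00920474  0.34927069  0.71588817
 -0.55568228]
sleeve_rim [([0.4743, 0.0095, 0.0826], 0.92, [256, 89]), ([0.4796, -0.185, -0.0018], 0.65, [291, 227]), ([0.476, 0.012, 0.0328], 0.22, [257, 86])]
sleeve [([0.4779, 0.0073, 0.0014], 0.78, [260, 90])]
drift_slot [([0.4799, 0.0114, 0.0064], 0.85, [261, 86]), ([0.4788, -0.1864, -0.0023], 0.71, [291, 228])]
261 87
27 191
```

View pics/e.png

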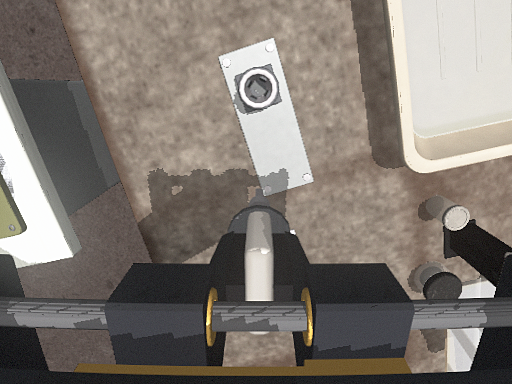

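View pics/e1.png

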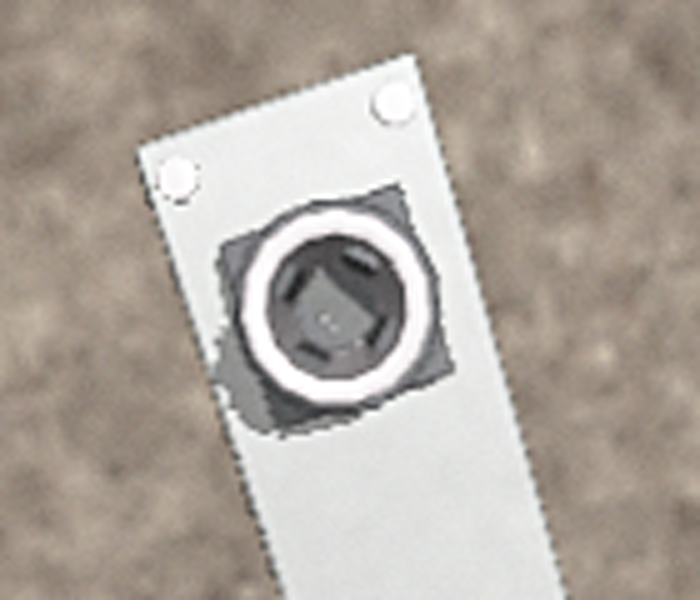

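```bash
python3 - <<'E'
from h import *
T=tool(); s=r.snapshot("wrist"); W=wristT(s,T)
f=lambda u,v,z: atz(s,191+u/5,27+v/5,z,W)
c=s["img"][27:147,191:331]
g=cv2.cvtColor(c,cv2.COLOR_BGR2GRAY)
m=(g>225).astype(np.uint8); n,lab,st,ce=cv2.connectedComponentsWithStats(m)
for i in range(1,n):
    if st[i,4]>200:
        cnt,_=cv2.findContours((lab==i).astype(np.uint8),cv2.RETR_EXTERNAL,cv2.CHAIN_APPROX_NONE)
        k=max(cnt,key=len); e=cv2.fitEllipse(k); print(st[i],e, atz(s,191+e[0][0],27+e[0][1],.081,W).round(4))
# rim by hand
p=[f(*q,.081) for q in [(240,305),(436,307),(337,205),(337,405)]]
print(np.round(p,4), np.mean(p,0), np.linalg.norm(p[0]-p[1]),np.linalg.norm(p[2]-p[3]))
tl,tr=f(139,148,.008),f(412,55,.008); L2=f(285,600,.008); R2=f(565,600,.008)
print(tl,tr,L2,R2, np.linalg.norm(tl-tr)); 
for a,b in ((tl,L2),(tr,R2)): print(np.arctan2(-(a-b)[0],(a-b)[1]))
print('top',np.arctan2(*(tr-tl)[[1,0]]))
cc=c[35:85,45:90]; cc=cv2.resize(cc,None,fx=12,fy=12,interpolation=cv2.INTER_CUBIC).astype(float)
cc=np.clip((cc-30)*2,0,255); cv2.imwrite("pics/e2.png",cc.astype(np.uint8))
E
```

```text
[  28   10   84  110 2552] ((70.5023193359375, 62.08201599121094), (57.509334564208984, 111.42827606201172), 153.841064453125) [0.4788 0.0073 0.081 ]
[ 49  41  36  38 407] ((66.59105682373047, 59.51246643066406), (35.55111312866211, 37.35103225708008), 176.7760009765625) [0.4756 0.0106 0.081 ]
[[ 0.4574  0.0134  0.081 ]
 [ 0.4949  0.0042  0.081 ]
 [ 0.4803  0.0271  0.081 ]
 [ 0.4716 -0.0097  0.081 ]] [0.47606408 0.00875587 0.081     ] 0.03858632369577341 0.03778553822058387
[0.43860446 0.05472998 0.008     ] [0.50574119 0.05980099 0.008     ] [ 0.44655182 -0.05803679  0.008     ] [ 0.5164547  -0.07431919  0.008     ] 0.0673279759521051
0.07035976170667156
0.07971068452254694
top 0.07538930855861578
```

View pics/e2.png

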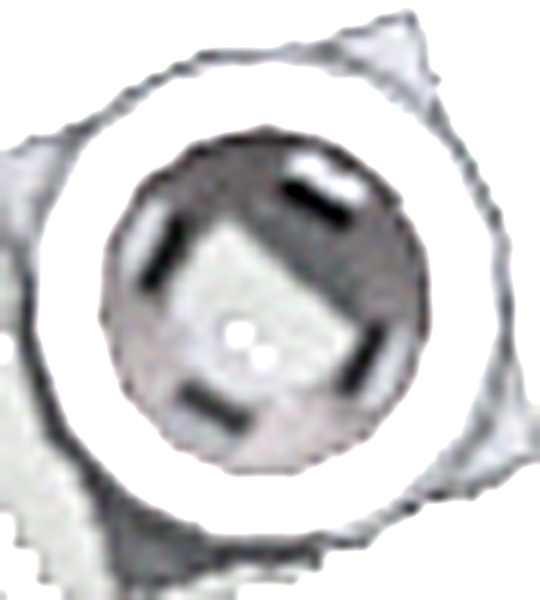

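```bash
python3 -c "
from h import *
go([0.4755,0.0102,0.178])"
```

```text
[array([ 0.0836, -0.0024,  0.0717])]
```

{"api": "carry_out", "payload": {
  "commands": [
    [0.03,-0.001,0,0,0,0],
    [0.06,-0.002,0.01,0,0,0],
    [0.083,-0.002,0.04,0,0,0],
    [0.083,-0.002,0.06,0,0,0],
    [0.083,-0.002,0.07,0,0,0],
    [0.083,-0.002,0.071,0,0,0],
    [0.083,-0.002,0.071,0,0,0],
    [0.083,-0.002,0.071,0,0,0]
  ]
}}

```text
clock: 9.7
tool_pos: [0.4764, 0.0084, 0.1796]
eef_rot: [0.784, 0.62, 0.001, 0.001]
contact_force: [0.2, 1.0, -1.4]
opening: 0.136
```

```bash
python3 - <<'E'
from h import *
T=tool(); print(T.round(4),r.get_state()["contact_force"],r.get_state()["moment"]); go([0.4755,0.0102,0.178])
for n in ["scene","top","wrist"]:
    s=r.snapshot(n); W=wristT(s,T) if n=="wrist" else None
    u,v=[int(x) for x in proj(s,[.476,.01,.1],W)]
    c=s["img"][max(0,v-50):v+50,max(0,u-60):u+60]; cv2.imwrite(f"pics/f_{n}.png",cv2.resize(c,None,fx=5,fy=5,interpolation=cv2.INTER_CUBIC))
E
```

```text
[[ 2.305e-01  9.731e-01  1.800e-03  4.764e-01]
 [ 9.731e-01 -2.305e-01 -1.000e-04  8.400e-03]
 [ 3.000e-04  1.800e-03 -1.000e+00  1.796e-01]
 [ 0.000e+00  0.000e+00  0.000e+00  1.000e+00]] [ 0.21778997  1.03867882 -1.43393292] [-0.00999402 -0.06842577 -0.01919328]
[array([ 0.0016, -0.0013,  0.0016])]
```

View pics/f_scene.png

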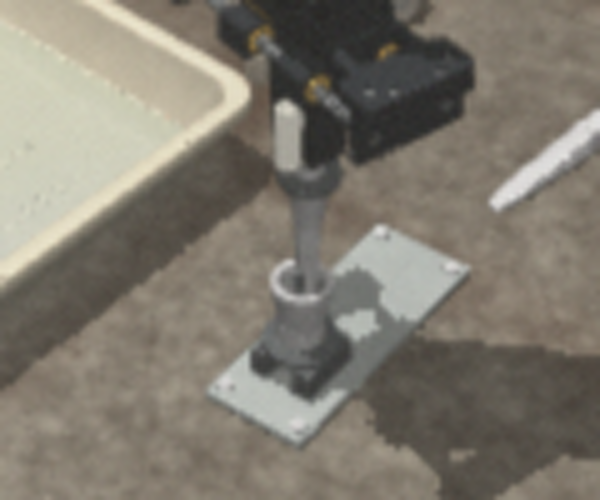

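View pics/f_wrist.png

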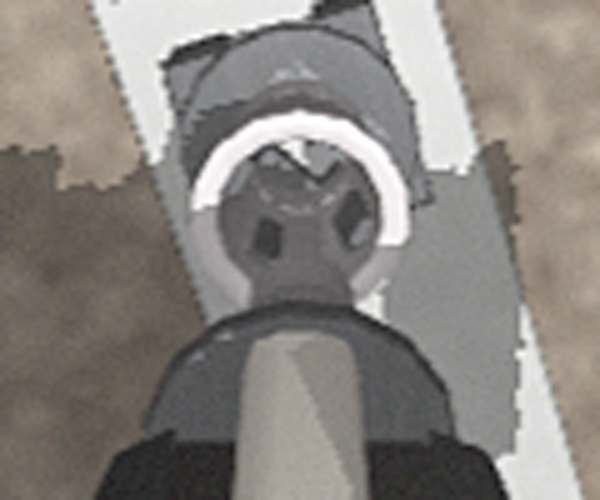

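{"api": "carry_out", "payload": {
  "commands": [
    [0.001,0,0.002,0,0,0],
    [0.001,0,0.004,0,0,0],
    [0.001,0,0.006,0,0,0],
    [0.001,0,0.008,0,0,0],
    [0.001,0,0.01,0,0,0],
    [0.001,0,0.012,0,0,0],
    [0.001,0,0.014,0,0,0],
    [0.001,0,0.016,0,0,0],
    [0.001,0,0.018,0,0,0],
    [0.001,0,0.02,0,0,0],
    [0.001,0,0.022,0,0,0],
    [0.001,0,0.024,0,0,0]
  ]
}}

```text
clock: 11.05
tool_pos: [0.476, 0.0098, 0.1546]
eef_rot: [0.784, 0.621, 0.0, 0.0]
contact_force: [0.4, 0.1, -1.4]
opening: 0.131
```

{"api": "carry_out", "payload": {
  "commands": [
    [0,0,0.002,0,0,0],
    [0,0,0.004,0,0,0],
    [0,0,0.006,0,0,0],
    [0,0,0.008,0,0,0],
    [0,0,0.01,0,0,0],
    [0,0,0.012,0,0,0],
    [0,0,0.014,0,0,0],
    [0,0,0.016,0,0,0],
    [0,0,0.018,0,0,0]
  ]
}}

```text
clock: 11.95
tool_pos: [0.476, 0.0098, 0.1366]
eef_rot: [0.784, 0.621, 0.0, 0.0]
contact_force: [1.3, 0.0, -1.4]
opening: 0.132
```

{"api": "carry_out", "payload": {
  "commands": [
    [0,0,0.002,0,0,0],
    [0,0,0.004,0,0,0],
    [0,0,0.006,0,0,0],
    [0,0,0.008,0,0,0],
    [0,0,0.009,0,0,0],
    [0,0,0.01,0,0,0],
    [0,0,0.011,0,0,0]
  ]
}}

```text
clock: 12.65
tool_pos: [0.4762, 0.01, 0.1257]
eef_rot: [0.784, 0.621, 0.0, 0.0]
contact_force: [1.4, 1.1, -0.4]
opening: 0.131
```

{"api": "carry_out", "payload": {
  "commands": [
    [0,0,0.001,0,0,0],
    [0,0,0.002,0,0,0],
    [0,0,0.002,0,0,0]
  ]
}}

```text
clock: 12.95
tool_pos: [0.4761, 0.0099, 0.1236]
eef_rot: [0.784, 0.621, 0.0, 0.0]
contact_force: [1.1, 0.8, -2.1]
opening: 0.134
```

{"api": "carry_out", "payload": {
  "commands": [
    [0,0,0.001,0,0,0],
    [0,0,0.001,0,0,0]
  ]
}}

```text
clock: 13.15
tool_pos: [0.4763, 0.01, 0.1233]
eef_rot: [0.784, 0.621, 0.0, 0.0]
contact_force: [0.9, 1.3, 5.9]
opening: 0.134
```

{"api": "carry_out", "payload": {
  "commands": [
    [0,0,0.001,0,0,0],
    [0,0,0.001,0,0,0]
  ]
}}

```text
clock: 13.35
tool_pos: [0.4766, 0.0101, 0.1231]
eef_rot: [0.784, 0.621, 0.001, 0.001]
contact_force: [-0.8, 1.4, 14.9]
opening: 0.135
```

{"api": "carry_out", "payload": {
  "commands": [
    [0,0,-0.0005,0,0,0],
    [0,0,-0.0005,0,0,-3],
    [0,0,-0.0005,0,0,-6],
    [0,0,-0.0005,0,0,-9],
    [0,0,-0.0005,0,0,-12],
    [0,0,-0.0005,0,0,-15],
    [0,0,-0.0005,0,0,-18],
    [0,0,-0.0005,0,0,-21],
    [0,0,-0.0005,0,0,-24]
  ],
  "grip_force": 45
}}

```text
clock: 14.25
tool_pos: [0.4761, 0.0101, 0.123]
eef_rot: [0.637, 0.771, 0.0, 0.0]
contact_force: [-0.0, 1.5, 8.3]
opening: 0.132
```

{"api": "carry_out", "payload": {
  "commands": [
    [0,0,0,0,0,-3],
    [0,0,0,0,0,-6],
    [0,0,0,0,0,-9],
    [0,0,0,0,0,-12],
    [0,0,0,0,0,-12]
  ]
}}

```text
clock: 14.75
tool_pos: [0.4757, 0.0101, 0.1229]
eef_rot: [0.553, 0.833, 0.0, 0.0]
contact_force: [-0.8, 0.9, 7.8]
opening: 0.132
```

{"api": "carry_out", "payload": {
  "commands": [
    [0,0,0,0,0,-3],
    [0,0,0,0,0,-6],
    [0,0,0,0,0,-9],
    [0,0,0,0,0,-12],
    [0,0,0,0,0,-12]
  ]
}}

```text
clock: 15.25
tool_pos: [0.4758, 0.0098, 0.1222]
eef_rot: [0.464, 0.886, 0.0, -0.0]
contact_force: [1.1, 0.9, -1.1]
opening: 0.132
```

{"api": "carry_out", "payload": {
  "commands": [
    [0,0,0,0,0,-3],
    [0,0,0,0,0,-6],
    [0,0,0,0,0,-9],
    [0,0,0,0,0,-12],
    [0,0,0,0,0,-12]
  ]
}}

```text
clock: 15.75
tool_pos: [0.4759, 0.0099, 0.122]
eef_rot: [0.369, 0.929, 0.0, -0.0]
contact_force: [1.0, 1.8, -2.3]
opening: 0.132
```

{"api": "carry_out", "payload": {
  "commands": [
    [0,0,0,0,0,-3],
    [0,0,0,0,0,-6],
    [0,0,0,0,0,-9],
    [0,0,0,0,0,-12],
    [0,0,0,0,0,-15],
    [0,0,0,0,0,-15]
  ]
}}

```text
clock: 16.35
tool_pos: [0.4755, 0.0088, 0.1229]
eef_rot: [0.245, 0.97, -0.001, 0.0]
contact_force: [-2.5, -0.2, 12.2]
opening: 0.133
```

```bash
python3 -c "
from h import *
print(r.get_state()['moment'],r.get_state()['contact_force'],r.get_state()['q']);T=tool();print(np.degrees(np.arctan2(T[1,0],T[0,0])))"
```

```text
[-0.30553396  0.44712775  0.0105124 ] [-2.45568252 -0.2119283  12.22327275] [ 0.28067209  0.77434656 -0.65333691  2.09634613  0.89810616  0.57795989
  0.04512991]
151.65618206656572
```

{"api": "carry_out", "payload": {
  "commands": [
    [0,0,0,0,0,4],
    [0,0,0,0,0,8],
    [0,0,0,0,0,12],
    [0,0,0,0,0,16],
    [0,0,0,0,0,20],
    [0,0,0,0,0,20]
  ]
}}

```text
clock: 16.95
tool_pos: [0.4759, 0.0097, 0.1223]
eef_rot: [0.41, 0.912, -0.0, 0.0]
contact_force: [0.4, 1.6, -1.3]
opening: 0.13
```

{"api": "carry_out", "payload": {
  "commands": [
    [0,0,0.0015,0,0,0],
    [0,0,0.003,0,0,0],
    [0,0,0.003,0,0,0]
  ]
}}

```text
clock: 17.25
tool_pos: [0.4759, 0.0098, 0.1189]
eef_rot: [0.409, 0.913, -0.0, -0.0]
contact_force: [0.3, 1.2, -2.1]
opening: 0.137
```

{"api": "carry_out", "payload": {
  "commands": [
    [0,0,0.0015,0,0,0],
    [0,0,0.003,0,0,0],
    [0,0,0.0045,0,0,0],
    [0,0,0.0045,0,0,0]
  ]
}}

```text
clock: 17.65
tool_pos: [0.4759, 0.01, 0.1145]
eef_rot: [0.409, 0.913, 0.0, -0.0]
contact_force: [1.2, 1.8, -3.7]
opening: 0.136
```

{"api": "carry_out", "payload": {
  "commands": [
    [0,0,0.0015,0,0,0],
    [0,0,0.003,0,0,0],
    [0,0,0.0045,0,0,0],
    [0,0,0.0045,0,0,0]
  ]
}}

```text
clock: 18.05
tool_pos: [0.4759, 0.0102, 0.1101]
eef_rot: [0.409, 0.913, 0.0, -0.0]
contact_force: [-0.7, 2.5, 0.2]
opening: 0.133
```

{"api": "carry_out", "payload": {
  "commands": [
    [0,0,0.001,0,0,0],
    [0,0,0.002,0,0,0],
    [0,0,0.003,0,0,0],
    [0,0,0.003,0,0,0]
  ]
}}

```text
clock: 18.45
tool_pos: [0.476, 0.0102, 0.1073]
eef_rot: [0.409, 0.913, 0.0, 0.0]
contact_force: [0.4, 4.1, 4.0]
opening: 0.128
```

{"api": "carry_out", "payload": {
  "commands": [
    [0,0,0.001,0,0,0],
    [0,0,0.002,0,0,0],
    [0,0,0.002,0,0,0]
  ]
}}

```text
clock: 18.75
tool_pos: [0.4761, 0.0102, 0.1054]
eef_rot: [0.409, 0.913, 0.0, 0.0]
contact_force: [0.0, 3.5, 5.1]
opening: 0.133
```

{"api": "carry_out", "payload": {
  "commands": [
    [0,0,0.001,0,0,0],
    [0,0,0.002,0,0,0],
    [0,0,0.002,0,0,0]
  ]
}}

```text
clock: 19.05
tool_pos: [0.4762, 0.0102, 0.1036]
eef_rot: [0.409, 0.913, 0.0, 0.0]
contact_force: [-1.3, 3.7, 7.9]
opening: 0.134
```

{"api": "carry_out", "payload": {
  "commands": [
    [0,0,0.001,0,0,0],
    [0,0,0.001,0,0,0]
  ]
}}

```text
clock: 19.25
tool_pos: [0.4762, 0.0102, 0.1027]
eef_rot: [0.409, 0.913, 0.0, 0.0]
contact_force: [-0.5, 3.8, 9.2]
opening: 0.128
```

{"api": "carry_out", "payload": {
  "commands": [
    [0,0,0.0005,0,0,0],
    [0,0,0.0005,0,0,0]
  ]
}}

```text
clock: 19.45
tool_pos: [0.4763, 0.0103, 0.1026]
eef_rot: [0.409, 0.913, 0.0, 0.001]
contact_force: [-2.3, 4.3, 13.7]
opening: 0.132
```

{"api": "carry_out", "payload": {
  "commands": [
    [0,0,0.0005,0,0,0],
    [0,0,0.0005,0,0,0]
  ]
}}

```text
clock: 19.65
tool_pos: [0.4762, 0.0103, 0.1025]
eef_rot: [0.408, 0.913, 0.0, 0.001]
contact_force: [-2.5, 4.1, 18.5]
opening: 0.131
```

```bash
python3 - <<'E'
from h import *
st=r.get_state(); print(st["tool_pos"],st["contact_force"],st["moment"])
s=r.snapshot("scene"); cv2.imwrite("pics/g.png",cv2.resize(s["img"][160:260,220:340],None,fx=5,fy=5,interpolation=cv2.INTER_CUBIC))
E
```

```text
[0.47622546 0.01033401 0.10252862] [-2.54471927  4.07233896 18.54913203] [ 0.8198201   0.60679674 -0.01407236]
```

View pics/g.png

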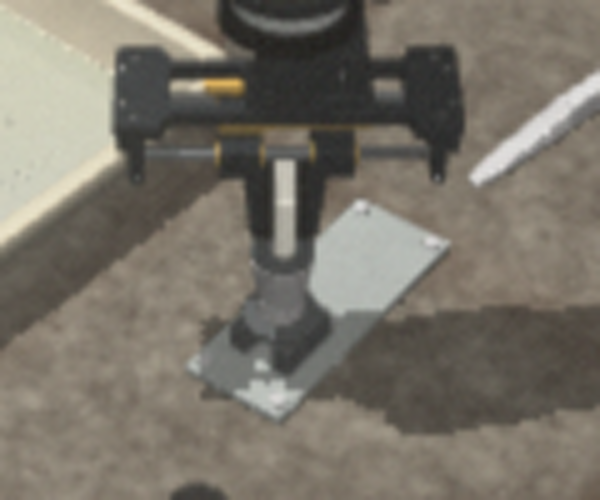

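{"api": "carry_out", "payload": {
  "commands": [
    [0,0,-0.001,0,0,0],
    [0,0,-0.001,0,0,0],
    [0,0,-0.001,0,0,0],
    [0,0,-0.001,0,0,0],
    [0,0,-0.001,0,0,0],
    [0,0,-0.001,0,0,0],
    [0,0,-0.001,0,0,0],
    [0,0,-0.001,0,0,0]
  ],
  "fingers": 0
}}

```text
clock: 20.5
tool_pos: [0.476, 0.0098, 0.1022]
eef_rot: [0.409, 0.913, -0.0, 0.0]
contact_force: [-0.0, 1.0, -0.8]
opening: 0.835
```

{"api": "carry_out", "payload": {
  "commands": [
    [0,0,-0.02,0,0,0],
    [0,0,-0.05,0,0,0],
    [0,0,-0.1,0,0,0],
    [0,0,-0.14,0,0,0],
    [0,0,-0.16,0,0,0],
    [0,0,-0.16,0,0,0]
  ]
}}

```text
clock: 21.1
tool_pos: [0.4776, 0.0103, 0.2649]
eef_rot: [0.409, 0.913, 0.001, 0.003]
contact_force: [0.3, -0.4, -0.6]
opening: 1.001
```

```bash
python3 - <<'E'
from h import *
T=tool();print(T.round(4),r.get_state()["q"],r.get_state()["contact_force"],r.get_state()["opening"])
s=r.snapshot("wrist"); W=wristT(s,T); cv2.imwrite("pics/h.png",s["img"])
for l in ["paddle_flange","paddle_blade","drift","drift_tip"]:
    print(l,[(np.round(d["xyz"],4).tolist(),round(d["p"],2),[int(x) for x in proj(s,d["xyz"],W)]) for d in r.spot_point(s,l)[:2]])
s=r.snapshot("scene"); cv2.imwrite("pics/h1.png",cv2.resize(s["img"][160:260,220:340],None,fx=5,fy=5,interpolation=cv2.INTER_CUBIC))
for l in ["paddle_flange","paddle_blade"]:
    print(l,[(np.round(d["xyz"],4).tolist(),round(d["p"],2)) for d in r.spot_point(s,l)[:3]])
E
```

```text
[[-6.654e-01  7.465e-01  6.000e-03  4.776e-01]
 [ 7.465e-01  6.654e-01  4.000e-04  1.030e-02]
 [-3.700e-03  4.700e-03 -1.000e+00  2.649e-01]
 [ 0.000e+00  0.000e+00  0.000e+00  1.000e+00]] [ 0.39490695  0.55205503 -0.80123565  1.94986775  0.52593926  0.85293364
  0.03959198] [ 0.31848176 -0.36283791 -0.64798922] 1.0014259349676762
paddle_flange [([0.4766, 0.0112, 0.0812], 0.56, [258, 164])]
paddle_blade [([0.4812, 0.0112, 0.1202], 0.65, [262, 177])]
drift []
drift_tip []
paddle_flange [([0.5241, 0.4481, 0.0697], 0.76), ([0.4247, 0.2922, 0.0724], 0.65), ([0.4791, 0.0128, 0.0818], 0.53)]
paddle_blade [([0.4271, 0.2949, 0.1024], 0.76), ([0.4798, 0.0077, 0.1206], 0.49)]
```

View pics/h.png

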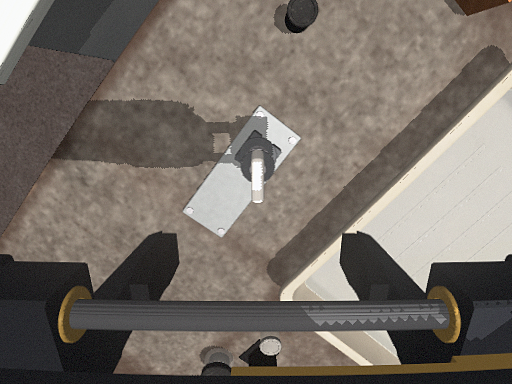

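View pics/h1.png

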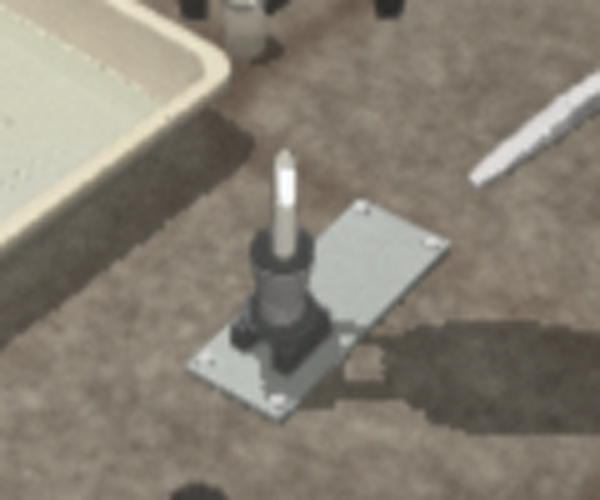

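```bash
python3 -c "
from h import *
go([0.46,-0.36,0.25],-6)"
```

```text
[array([-0.2655, -0.2578,  0.0114]), array([-1.000e-01, -3.000e-02,  4.776e+01]), array([ 4.0000e-02, -1.3000e-01, -1.3224e+02])]
```

{"api": "carry_out", "payload": {
  "commands": [
    [-0.266,-0.258,0.012,0,0,47.8],
    [-0.266,-0.258,0.012,0,0,47.8],
    [-0.266,-0.258,0.012,0,0,47.8],
    [-0.266,-0.258,0.012,0,0,47.8],
    [-0.266,-0.258,0.012,0,0,47.8],
    [-0.266,-0.258,0.012,0,0,47.8],
    [-0.266,-0.258,0.012,0,0,47.8],
    [-0.266,-0.258,0.012,0,0,47.8],
    [-0.266,-0.258,0.012,0,0,47.8],
    [-0.266,-0.258,0.012,0,0,47.8],
    [-0.266,-0.258,0.012,0,0,47.8],
    [-0.266,-0.258,0.012,0,0,47.8]
  ]
}}

```text
clock: 22.7
tool_pos: [0.4612, -0.3585, 0.2504]
eef_rot: [0.742, 0.67, 0.0, -0.0]
contact_force: [-0.4, 0.5, -0.5]
opening: 1.001
```

```bash
python3 - <<'E'
from h import *
T=tool();print(T.round(4),r.get_state()["q"])
s=r.snapshot("wrist"); W=wristT(s,T); cv2.imwrite("pics/i.png",s["img"])
for l in ["drift","drift_tip"]:
    print(l,[(np.round(d["xyz"],4).tolist(),round(d["p"],2),[int(x) for x in proj(s,d["xyz"],W)]) for d in r.spot_point(s,l)[:2]])
E
```

```text
[[ 1.023e-01  9.948e-01  2.000e-04  4.612e-01]
 [ 9.948e-01 -1.023e-01  7.000e-04 -3.585e-01]
 [ 7.000e-04  2.000e-04 -1.000e+00  2.504e-01]
 [ 0.000e+00  0.000e+00  0.000e+00  1.000e+00]] [ 0.90269078  0.6633775  -0.55792859  1.66764315  0.41726138  0.93199534
  0.08476331]
drift [([0.4629, -0.3856, -0.0012], 0.82, [262, 173])]
drift_tip [([0.4781, -0.1805, -0.003], 0.56, [258, 2])]
```

View pics/i.png

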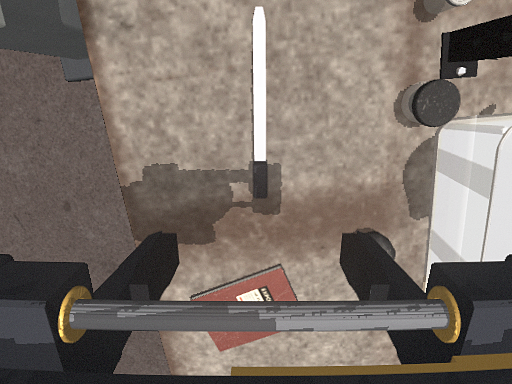

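The image shows the drift with its tip at (259,8) and its handle from (260,162) to (261,196). I'll measure its edges.

```bash
python3 - <<'E'
from h import *
T=tool();s=r.snapshot("wrist"); W=wristT(s,T); print(W[:3,3])
g=cv2.cvtColor(s["img"],cv2.COLOR_BGR2GRAY)
pts=[]
for v in range(14,155,10):
    row=g[v,235:290].astype(int); idx=np.where(row>175)[0]+235
    if len(idx): pts.append((idx.min(),idx.max()+1,v))
P=[]
for a,b,v in pts:
    z=.012 if v>80 else .009
    l,q=atz(s,a,v,z,W),atz(s,b,v,z,W); P.append(((l+q)/2)); print(v,a,b,((l+q)/2).round(4),np.linalg.norm(l-q).round(4))
P=np.array(P); k=np.polyfit(P[:,1],P[:,0],1); print(k, np.degrees(np.arctan(k[0])))
c=s["img"][150:210,230:290]; cv2.imwrite("pics/i1.png",cv2.resize(c,None,fx=10,fy=10,interpolation=cv2.INTER_CUBIC))
E
```

```text
[ 0.46812381 -0.27837286  0.39665917]
14 253 265 [ 0.477  -0.1963  0.009 ] 0.0137
24 239 266 [ 0.4685 -0.206   0.009 ] 0.031
34 247 266 [ 0.4719 -0.217   0.009 ] 0.022
44 253 266 [ 0.4743 -0.2281  0.009 ] 0.0152
54 253 266 [ 0.4731 -0.239   0.009 ] 0.0153
64 253 266 [ 0.472  -0.2501  0.009 ] 0.0154
74 253 266 [ 0.4708 -0.2613  0.009 ] 0.0156
84 253 266 [ 0.4696 -0.2727  0.012 ] 0.0156
94 254 266 [ 0.4691 -0.2843  0.012 ] 0.0145
104 254 266 [ 0.4678 -0.296   0.012 ] 0.0146
114 254 289 [ 0.4807 -0.3093  0.012 ] 0.0431
124 254 266 [ 0.4654 -0.32    0.012 ] 0.0149
134 246 266 [ 0.4591 -0.3317  0.012 ] 0.0251
144 254 266 [ 0.4628 -0.3448  0.012 ] 0.0152
154 254 267 [ 0.4621 -0.3577  0.012 ] 0.0166
[0.06990624 0.48879816] 3.9988270606836482
```

View pics/i1.png

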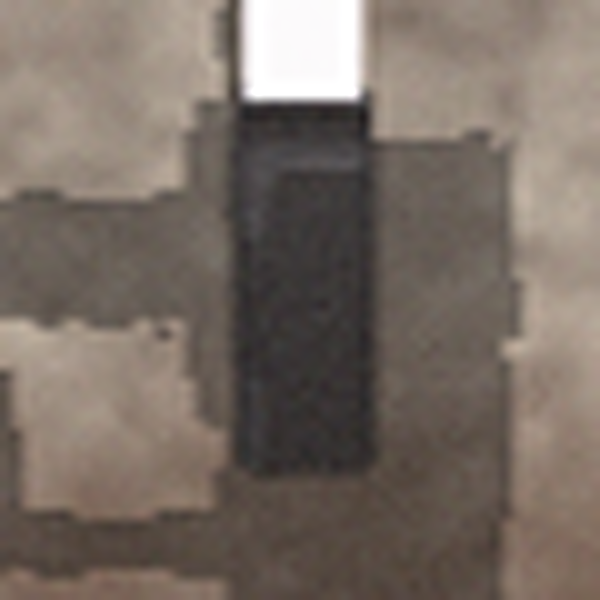

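```bash
python3 - <<'E'
from h import *
T=tool();s=r.snapshot("wrist"); W=wristT(s,T)
f=lambda u,v,z: atz(s,230+u/10,150+v/10,z,W)
a=f(307,150,.038); b=f(307,472,.038); print(a,b,np.linalg.norm(a-b),(a+b)/2)
print(np.linalg.norm(f(237,300,.038)-f(375,300,.038)))
w=f(303,97,.018); print('bar/handle junction',w, 'line x at y', )
d=np.array([np.sin(np.radians(5.63)),np.cos(np.radians(5.63))])
print('origin from front junction', w[:2]-.022*d, 'origin from back', b[:2]+.022*d, 'tip pred', (b[:2]+.222*d))
print(atz(s,259.5,7.5,.004,W))
o=np.array([.4628,-.3448])+d*(-.3857+.3448)/d[1]; print('axis x at -.3857',o)
for p in ((.4590,-.3870),):
  go([*p,.008],-5.6)
E
```

```text
[ 0.46128681 -0.36602715  0.038     ] [ 0.45706581 -0.40703969  0.038     ] 0.0412291807818569 [ 0.45917631 -0.38653342  0.038     ]
0.016898959051097
bar/handle junction [ 0.46111055 -0.36399471  0.018     ] line x at y
origin from front junction [ 0.45895227 -0.38588858] origin from back [ 0.4592241  -0.38514581] tip pred [ 0.4788449  -0.18611058]
[ 0.47838182 -0.18882954  0.004     ]
axis x at -.3857 [ 0.4587681 -0.3857   ]
[array([-0.027 ,  0.0011,  0.2424]), array([ 0.01,  0.01, -0.41]), array([ 2.0000e-02, -1.0000e-02,  1.7959e+02])]
```

{"api": "carry_out", "payload": {
  "commands": [
    [-0.026,0.001,0.05,0,0,-0.4],
    [-0.026,0.001,0.1,0,0,-0.4],
    [-0.026,0.001,0.14,0,0,-0.4],
    [-0.026,0.001,0.18,0,0,-0.4],
    [-0.026,0.001,0.21,0,0,-0.4],
    [-0.026,0.001,0.23,0,0,-0.4],
    [-0.026,0.001,0.24,0,0,-0.4],
    [-0.026,0.001,0.242,0,0,-0.4],
    [-0.026,0.001,0.242,0,0,-0.4]
  ]
}}

```text
clock: 23.85
tool_pos: [0.4594, -0.3866, 0.0088]
eef_rot: [0.741, 0.671, 0.0, 0.001]
contact_force: [0.1, -0.4, 0.6]
opening: 1.002
```

{"api": "carry_out", "payload": {
  "commands": [
    [0,0,0,0,0,0],
    [0,0,0,0,0,0],
    [0,0,0,0,0,0],
    [0,0,0,0,0,0],
    [0,0,0,0,0,0],
    [0,0,0,0,0,0],
    [0,0,0,0,0,0],
    [0,0,0,0,0,0],
    [0,0,0,0,0,0],
    [0,0,0,0,0,0],
    [0,0,0,0,0,0]
  ],
  "fingers": 255,
  "grip_force": 50
}}

```text
clock: 24.95
tool_pos: [0.4589, -0.3864, 0.0082]
eef_rot: [0.741, 0.671, 0.0, 0.0]
contact_force: [0.1, -0.0, -0.0]
opening: 0.202
```

```bash
python3 - <<'E'
from h import *
T=tool();st=r.get_state();print(T.round(4),st["opening"],st["contact_force"],st["q"])
s=r.snapshot("wrist"); W=wristT(s,T); cv2.imwrite("pics/j.png",s["img"])
print(proj(s,[.4784,-.1885,.004],W))
E
```

```text
[[ 9.860e-02  9.951e-01  2.000e-04  4.589e-01]
 [ 9.951e-01 -9.860e-02 -1.000e-04 -3.864e-01]
 [-0.000e+00  2.000e-04 -1.000e+00  8.200e-03]
 [ 0.000e+00  0.000e+00  0.000e+00  1.000e+00]] 0.20202170116161794 [ 0.08767368 -0.04729743 -0.01864241] [ 0.8170422   1.00965934 -0.34510039  1.76321591  0.65890995  0.4866745
 -0.07087353]
(np.float64(261.60779301788494), np.float64(-215.43771322522605))
```

View pics/j.png

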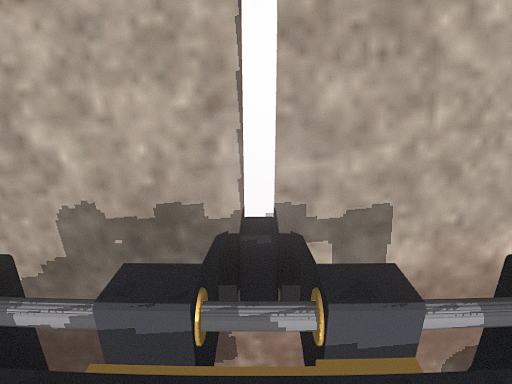

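```bash
python3 -c "
from h import *
go([0.4945,-0.2293,0.028],4.3)"
```

```text
[array([ 0.1598,  0.0199, -0.0198]), array([ 0.02,  0.  , -9.96]), array([ 0.0000e+00, -2.0000e-02,  1.7004e+02])]
```

{"api": "carry_out", "payload": {
  "commands": [
    [0,0,-0.008,0,0,0],
    [0,0,-0.02,0,0,0],
    [0.02,0.002,-0.02,0,0,-1],
    [0.05,0.006,-0.02,0,0,-3],
    [0.08,0.01,-0.02,0,0,-5],
    [0.11,0.014,-0.02,0,0,-7],
    [0.14,0.017,-0.02,0,0,-9],
    [0.155,0.019,-0.02,0,0,-10],
    [0.16,0.02,-0.02,0,0,-10],
    [0.16,0.02,-0.02,0,0,-10],
    [0.16,0.02,-0.02,0,0,-10]
  ]
}}

```text
clock: 26.1
tool_pos: [0.4941, -0.2309, 0.0285]
eef_rot: [0.681, 0.733, -0.001, 0.001]
contact_force: [0.5, -1.0, -2.3]
opening: 0.198
```

```bash
python3 - <<'E'
from h import *
T=tool();st=r.get_state();print(T.round(4),st["opening"],st["contact_force"])
s=r.snapshot("wrist"); W=wristT(s,T); cv2.imwrite("pics/k.png",s["img"])
s=r.snapshot("scene"); cv2.imwrite("pics/k1.png",cv2.resize(s["img"][140:250,230:370],None,fx=5,fy=5,interpolation=cv2.INTER_CUBIC))
s=r.snapshot("top"); cv2.imwrite("pics/k2.png",cv2.resize(s["img"][170:250,230:390],None,fx=5,fy=5,interpolation=cv2.INTER_CUBIC))
E
```

```text
[[-7.360e-02  9.973e-01 -1.000e-04  4.941e-01]
 [ 9.973e-01  7.360e-02 -1.700e-03 -2.309e-01]
 [-1.600e-03 -3.000e-04 -1.000e+00  2.850e-02]
 [ 0.000e+00  0.000e+00  0.000e+00  1.000e+00]] 0.1983453465055433 [ 0.47360733 -0.9708985  -2.320791  ]
```

View pics/k.png

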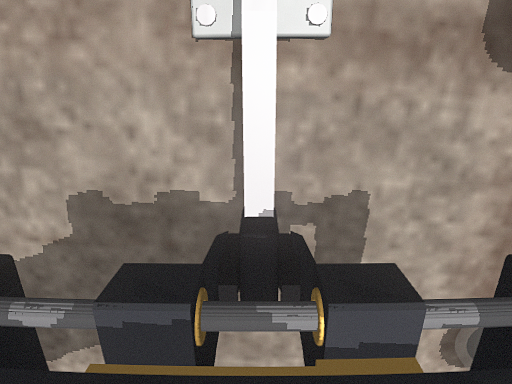

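View pics/k1.png

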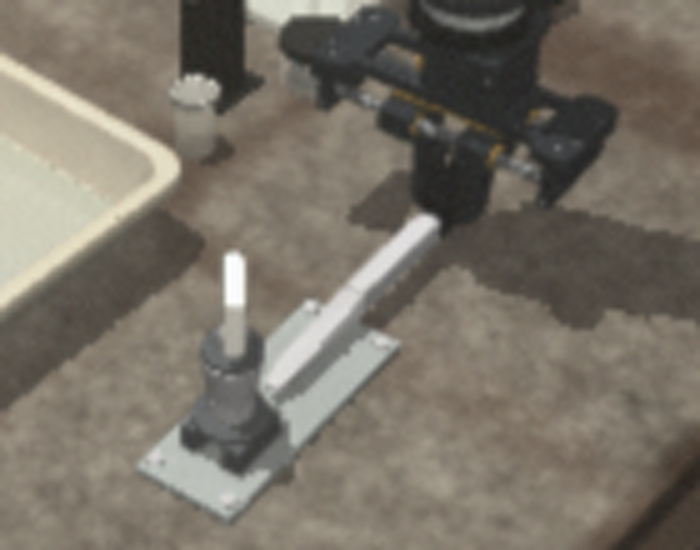

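View pics/k2.png

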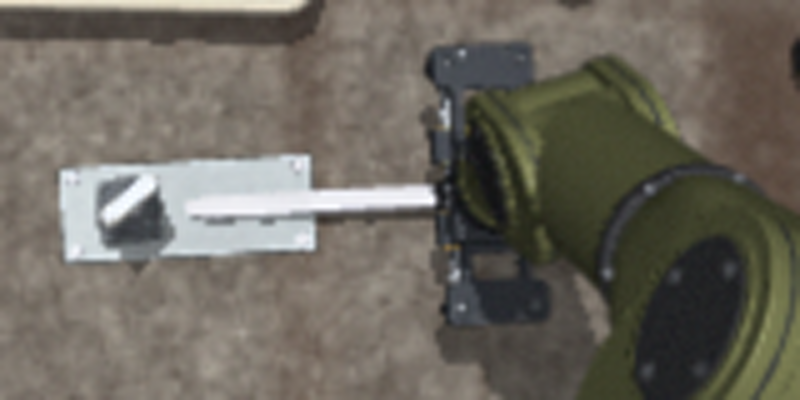

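```bash
python3 - <<'E'
from h import *
T=tool(); s=r.snapshot("wrist"); C=np.array(s["tool_from_camera"])
g=cv2.cvtColor(s["img"],cv2.COLOR_BGR2GRAY)
cv2.imwrite("pics/k3.png",cv2.resize(s["img"][0:60,180:345],None,fx=4.8,fy=4.8,interpolation=cv2.INTER_CUBIC))
zt=T[2,3]
def tl(u,v,zw):  # tool coords at world height
    o,d=ray(s,u,v,C); z=zt-zw; return (o+d*(z-o[2])/d[2])
for n,u,v,z in [("edgeL",192,38,.008),("edgeR",331,38,.008),("scL",206,14,.009),("scR",317,13,.009),("barL@30",242,30,.038),("barR@30",277,30,.038),("barL@200",245,200,.038),("barR@200",274,200,.038)]:
    print(n,tl(u,v,z).round(4))
E
```

```text
edgeL [ 0.1063 -0.0347  0.0203]
edgeR [0.1064 0.0349 0.0203]
scL [ 0.117  -0.027   0.0193]
scR [0.1175 0.0271 0.0193]
barL@30 [ 0.1047 -0.0081 -0.0097]
barR@30 [ 0.1048  0.0061 -0.0097]
barL@200 [ 0.0312 -0.0078 -0.0097]
barR@200 [ 0.0312  0.006  -0.0097]
```

View pics/k3.png

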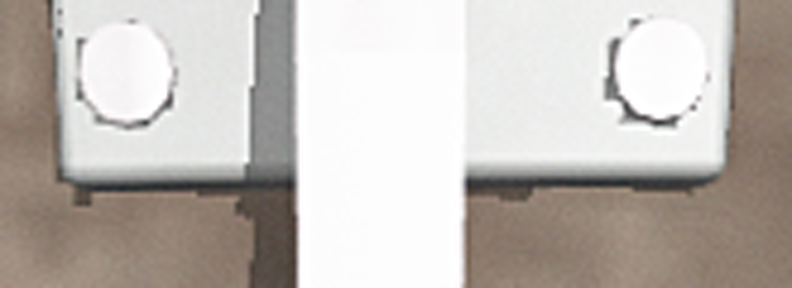

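{"api": "carry_out", "payload": {
  "commands": [
    [0,0.001,0.003,0,0,0],
    [0,0.001,0.006,0,0,0],
    [0,0.001,0.009,0,0,0],
    [0,0.001,0.011,0,0,0],
    [0,0.001,0.011,0,0,0],
    [0,0.001,0.011,0,0,0]
  ]
}}

```text
clock: 26.9
tool_pos: [0.4955, -0.229, 0.0171]
eef_rot: [0.68, 0.733, -0.0, -0.0]
contact_force: [0.1, 0.1, -2.8]
opening: 0.202
```

```bash
python3 - <<'E'
from h import *
T=tool();st=r.get_state();print(T.round(4),st["opening"],st["contact_force"],st["moment"])
E
```

```text
[[-7.590e-02  9.971e-01 -2.000e-04  4.955e-01]
 [ 9.971e-01  7.590e-02 -0.000e+00 -2.290e-01]
 [-0.000e+00 -2.000e-04 -1.000e+00  1.710e-02]
 [ 0.000e+00  0.000e+00  0.000e+00  1.000e+00]] 0.20163684386933256 [ 0.08823706  0.10153909 -2.80016171] [-0.09782701 -0.02922523  0.00864249]
```

{"api": "carry_out", "payload": {
  "commands": [
    [0.002,-0.0005,0,0,0,0],
    [0.004,-0.0005,0,0,0,0],
    [0.006,-0.0005,0,0,0,0],
    [0.008,-0.0005,0,0,0,0],
    [0.01,-0.0005,0,0,0,0],
    [0.012,-0.0005,0,0,0,0],
    [0.014,-0.0005,0,0,0,0],
    [0.016,-0.0005,0,0,0,0],
    [0.018,-0.0005,0,0,0,0],
    [0.02,-0.0005,0,0,0,0],
    [0.022,-0.0005,0,0,0,0],
    [0.024,-0.0005,0,0,0,0]
  ]
}}

```text
clock: 28.1
tool_pos: [0.4932, -0.205, 0.0172]
eef_rot: [0.68, 0.733, -0.0, 0.0]
contact_force: [-0.1, 0.0, -2.9]
opening: 0.199
```

{"api": "carry_out", "payload": {
  "commands": [
    [0.002,0,0,0,0,0],
    [0.004,0,0,0,0,0],
    [0.006,0,0,0,0,0],
    [0.008,0,0,0,0,0],
    [0.01,0,0,0,0,0],
    [0.012,0,0,0,0,0]
  ]
}}

```text
clock: 28.7
tool_pos: [0.4922, -0.1931, 0.0172]
eef_rot: [0.68, 0.733, -0.0, 0.0]
contact_force: [-0.1, -0.9, -2.4]
opening: 0.196
```

```bash
python3 - <<'E'
from h import *
T=tool();st=r.get_state();print(T[:3,3].round(4),st["opening"],st["contact_force"],st["moment"])
s=r.snapshot("wrist"); cv2.imwrite("pics/l.png",s["img"])
s=r.snapshot("scene"); cv2.imwrite("pics/l1.png",cv2.resize(s["img"][150:250,230:350],None,fx=5,fy=5,interpolation=cv2.INTER_CUBIC))
E
```

```text
[ 0.4922 -0.1931  0.0172] 0.196475872533682 [-0.08755524 -0.89977308 -2.41570395] [-0.077997   -0.12191025 -0.0247414 ]
```

View pics/l.png

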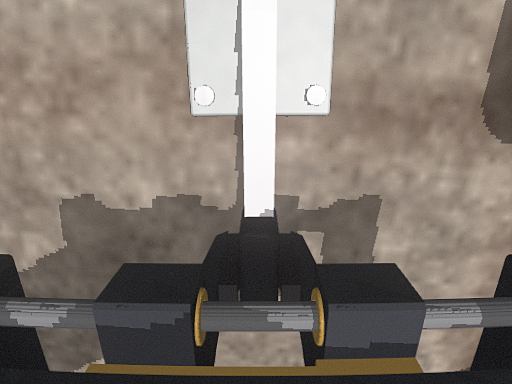

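View pics/l1.png

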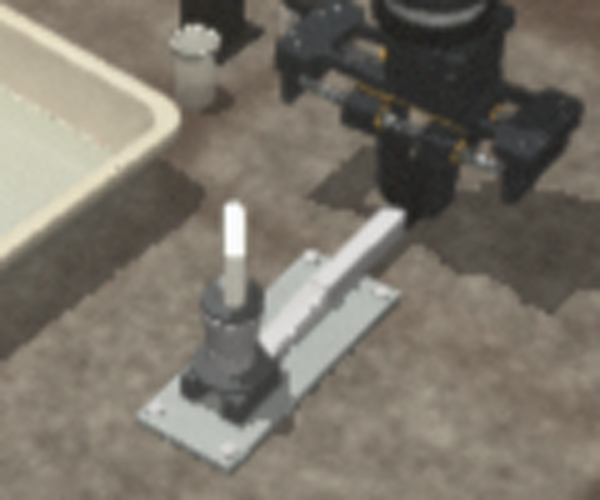

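{"api": "carry_out", "payload": {
  "commands": [
    [0.002,0,0.0003,0,0,0],
    [0.004,0,0.0006,0,0,0],
    [0.006,0,0.0006,0,0,0],
    [0.008,0,0.0006,0,0,0],
    [0.01,0,0.0006,0,0,0],
    [0.012,0,0.0006,0,0,0]
  ]
}}

```text
clock: 29.4
tool_pos: [0.4913, -0.1824, 0.0167]
eef_rot: [0.68, 0.733, -0.001, 0.001]
contact_force: [-0.4, -4.9, -1.0]
opening: 0.203
```

{"api": "carry_out", "payload": {
  "commands": [
    [0.0015,0,0,0,0,0],
    [0.003,0,0,0,0,0],
    [0.0045,0,0,0,0,0],
    [0.006,0,0,0,0,0],
    [0.0075,0,0,0,0,0],
    [0.009,0,0,0,0,0]
  ]
}}

```text
clock: 30.0
tool_pos: [0.4905, -0.176, 0.0169]
eef_rot: [0.681, 0.732, -0.002, 0.002]
contact_force: [1.2, -11.1, -1.5]
opening: 0.198
```

{"api": "carry_out", "payload": {
  "commands": [
    [0.0015,0,0,0,0,0],
    [0.003,0,0,0,0,0],
    [0.0045,0,0,0,0,0],
    [0.006,0,0,0,0,0]
  ]
}}

```text
clock: 30.4
tool_pos: [0.4901, -0.1694, 0.0168]
eef_rot: [0.681, 0.732, -0.002, 0.001]
contact_force: [0.2, -9.0, -2.1]
opening: 0.198
```

```bash
python3 - <<'E'
from h import *
T=tool();st=r.get_state();print(T.round(4),st["opening"],st["contact_force"],st["moment"])
s=r.snapshot("wrist"); cv2.imwrite("pics/m.png",s["img"])
s=r.snapshot("scene"); cv2.imwrite("pics/m1.png",cv2.resize(s["img"][150:250,230:350],None,fx=5,fy=5,interpolation=cv2.INTER_CUBIC))
E
```

```text
[[-7.270e-02  9.974e-01 -3.000e-04  4.901e-01]
 [ 9.973e-01  7.270e-02 -4.300e-03 -1.694e-01]
 [-4.300e-03 -6.000e-04 -1.000e+00  1.680e-02]
 [ 0.000e+00  0.000e+00  0.000e+00  1.000e+00]] 0.19819581662842606 [ 0.19983216 -9.02273845 -2.14832373] [-1.80501535 -0.20276105 -0.04649036]
```

View pics/m.png

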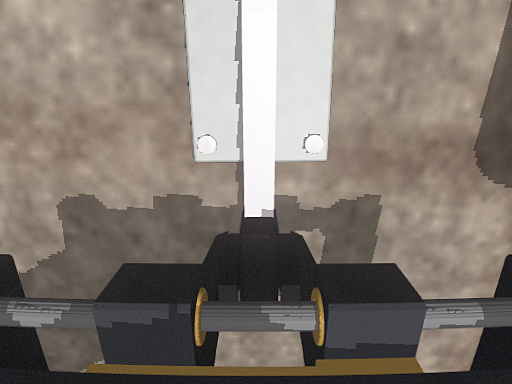

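View pics/m1.png

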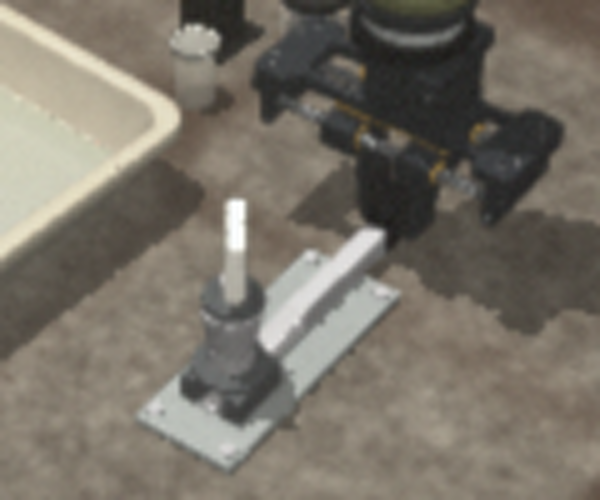

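{"api": "carry_out", "payload": {
  "commands": [
    [0.0018,0,0,0,0,0],
    [0.0036,0,0,0,0,0],
    [0.0054,0,0,0,0,0],
    [0.0072,0,0,0,0,0],
    [0.009,0,0,0,0,0],
    [0.0108,0,0,0,0,0],
    [0.0126,0,0,0,0,0],
    [0.0144,0,0,0,0,0],
    [0.0162,0,0,0,0,0]
  ]
}}

```text
clock: 31.4
tool_pos: [0.4888, -0.1514, 0.0166]
eef_rot: [0.68, 0.733, -0.001, 0.0]
contact_force: [1.2, -5.7, -2.6]
opening: 0.202
```

{"api": "carry_out", "payload": {
  "commands": [
    [0.0018,0,0,0,0,0],
    [0.0036,0,0,0,0,0],
    [0.0054,0,0,0,0,0],
    [0.0072,0,0,0,0,0],
    [0.009,0,0,0,0,0],
    [0.0108,0,0,0,0,0]
  ]
}}

```text
clock: 32.0
tool_pos: [0.4881, -0.1391, 0.0166]
eef_rot: [0.68, 0.733, -0.0, -0.0]
contact_force: [-0.1, -3.9, -2.0]
opening: 0.204
```

```bash
python3 - <<'E'
from h import *
s=r.snapshot("scene"); cv2.imwrite("pics/n1.png",cv2.resize(s["img"][150:250,230:350],None,fx=5,fy=5,interpolation=cv2.INTER_CUBIC))
for l in ["drift_tip","paddle_flange","paddle_blade"]: print(l,[(np.round(d["xyz"],4).tolist(),round(d["p"],2)) for d in r.spot_point(s,l)[:3]])
a=proj(s,[.4765,.010,.142]);b=proj(s,[.4765,.010,.152]);print(a,b)
E
```

```text
drift_tip [([0.4732, 0.0579, 0.0107], 0.58), ([0.4709, 0.0073, 0.0383], 0.48)]
paddle_flange [([0.4271, 0.2947, 0.0716], 0.85), ([0.4797, 0.0141, 0.0894], 0.76), ([0.5239, 0.4486, 0.0695], 0.56)]
paddle_blade [([0.4252, 0.2954, 0.1076], 0.91), ([0.4796, 0.0065, 0.1297], 0.7), ([0.5262, 0.447, 0.106], 0.66)]
(np.float64(276.62065443220047), np.float64(194.56214450180502)) (np.float64(276.6773481838406), np.float64(191.90710164333873))
```

View pics/n1.png

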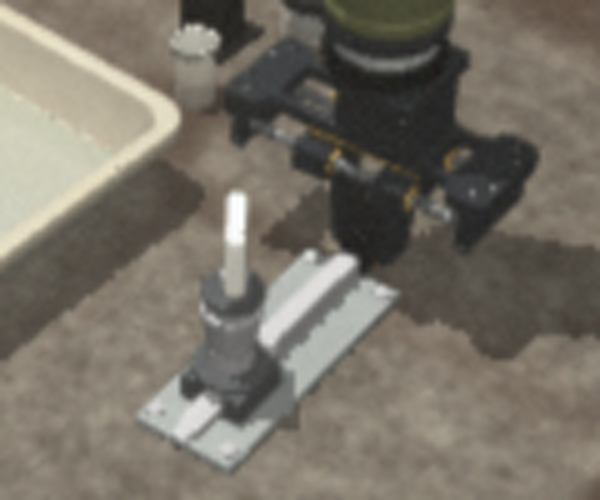

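{"api": "carry_out", "payload": {
  "commands": [
    [0.0018,0,0,0,0,0],
    [0.0036,0,0,0,0,0],
    [0.0054,0,0,0,0,0],
    [0.0072,0,0,0,0,0],
    [0.009,0,0,0,0,0],
    [0.0108,0,0,0,0,0],
    [0.0126,0,0,0,0,0],
    [0.0144,0,0,0,0,0]
  ]
}}

```text
clock: 33.0
tool_pos: [0.4871, -0.1246, 0.0166]
eef_rot: [0.68, 0.733, 0.0, -0.0]
contact_force: [0.3, -3.1, -3.4]
opening: 0.2
```

{"api": "carry_out", "payload": {
  "commands": [
    [0.0018,0,0,0,0,0],
    [0.0036,0,0,0,0,0],
    [0.0054,0,0,0,0,0],
    [0.0072,0,0,0,0,0],
    [0.009,0,0,0,0,0],
    [0.01,0,0,0,0,0],
    [0.01,0,0,0,0,0]
  ]
}}

```text
clock: 33.7
tool_pos: [0.4864, -0.1144, 0.0166]
eef_rot: [0.68, 0.734, 0.0, -0.0]
contact_force: [-0.3, -1.1, -2.9]
opening: 0.194
```

```bash
python3 - <<'E'
from h import *
T=tool();st=r.get_state();print(T.round(4),st["contact_force"],st["moment"])
s=r.snapshot("scene"); cv2.imwrite("pics/o1.png",cv2.resize(s["img"][150:250,230:350],None,fx=5,fy=5,interpolation=cv2.INTER_CUBIC))
for l in ["drift_tip","paddle_flange","paddle_blade"]: print(l,[(np.round(d["xyz"],4).tolist(),round(d["p"],2)) for d in r.spot_point(s,l)[:3]])
for h in (0,.05,.075,.1): print(h,np.round([(x-o)*5 for x,o in zip(proj(s,[.4765-.075*h,.010+.997*h,.008]),(230,150))]))
print([np.round([(x-o)*5 for x,o in zip(proj(s,[.4765,.010,z]),(230,150))]) for z in (.142,.147,.152,.157)])
s=r.snapshot("top"); cv2.imwrite("pics/o2.png",cv2.resize(s["img"][170:250,220:340],None,fx=6,fy=6,interpolation=cv2.INTER_CUBIC))
for h in (0,.05,.075,.1): print(h,np.round([(x-o)*6 for x,o in zip(proj(s,[.4765-.075*h,.010+.997*h,.008]),(220,170))]))
for l in ["drift_tip","drift"]: print(l,[(np.round(d["xyz"],4).tolist(),round(d["p"],2)) for d in r.spot_point(s,l)[:3]])
E
```

```text
[[-7.630e-02  9.971e-01  2.000e-04  4.864e-01]
 [ 9.971e-01  7.630e-02  6.000e-04 -1.144e-01]
 [ 6.000e-04  2.000e-04 -1.000e+00  1.660e-02]
 [ 0.000e+00  0.000e+00  0.000e+00  1.000e+00]] [-0.29226983 -1.08867123 -2.94363012] [-0.24402466 -0.10695158 -0.02787028]
drift_tip [([0.4724, 0.0853, 0.0121], 0.78), ([0.481, 0.0145, 0.0946], 0.48)]
paddle_flange [([0.5226, 0.4487, 0.0689], 0.71), ([0.4268, 0.2925, 0.0717], 0.64), ([0.4802, 0.0149, 0.0943], 0.62)]
paddle_blade [([0.4778, 0.008, 0.128], 0.7), ([0.5281, 0.4471, 0.1062], 0.64), ([0.4249, 0.2923, 0.1079], 0.56)]
0 [230. 388.]
0.05 [179. 437.]
0.075 [154. 462.]
0.1 [127. 488.]
[array([233., 223.]), array([233., 216.]), array([233., 210.]), array([234., 203.])]
0 [214. 251.]
0.05 [131. 255.]
0.075 [ 90. 257.]
0.1 [ 50. 259.]
drift_tip [([0.4745, 0.0866, 0.0113], 0.68), ([0.4771, 0.0089, 0.0874], 0.35)]
drift [([0.4864, -0.1162, 0.0064], 0.49)]
```

View pics/o1.png

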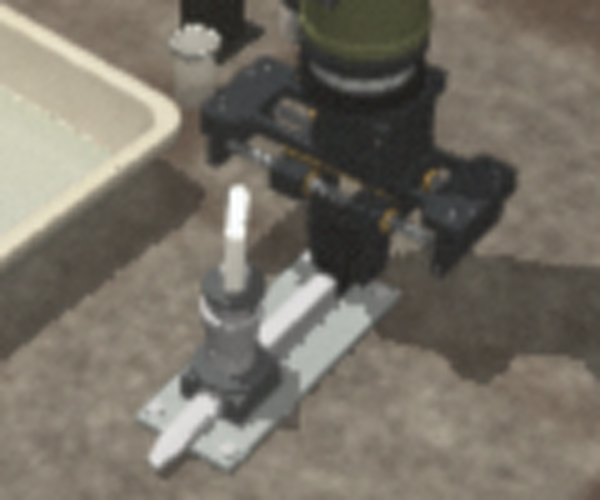

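View pics/o2.png

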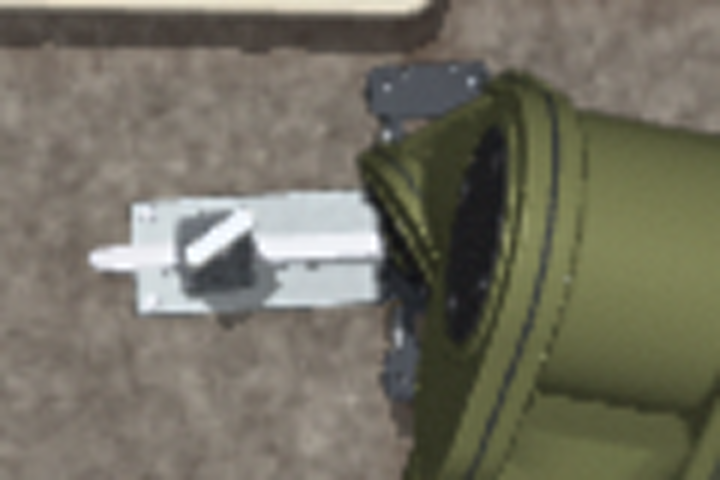

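```bash
python3 - <<'E'
from h import *
a=cv2.imread("pics/l1.png"); b=cv2.imread("pics/o1.png"); n=cv2.imread("pics/n1.png"); m=cv2.imread("pics/m1.png")
for nm,(y0,y1,x0,x1) in {"blade_top":(192,250,215,255),"flange+blade":(230,325,190,275)}.items():
    t=a[y0:y1,x0:x1]
    for k,i in (("m",m),("n",n),("o",b)):
        res=cv2.matchTemplate(i[y0-40:y1+20,x0-15:x1+15],t,cv2.TM_CCOEFF_NORMED); _,v,_,p=cv2.minMaxLoc(res); print(nm,k,v,p[0]-15,p[1]-40)
both=np.hstack([a[170:350,150:320],n[170:350,150:320],b[170:350,150:320]]); cv2.imwrite("pics/cmp.png",cv2.resize(both,None,fx=1.5,fy=1.5))
E
```

```text
blade_top m 0.982183039188385 1 -4
blade_top n 0.9714499115943909 1 -10
blade_top o 0.9454083442687988 3 -17
flange+blade m 0.978802502155304 1 -4
flange+blade n 0.9526146650314331 1 -9
flange+blade o 0.8888564109802246 1 -14
```

View pics/cmp.png

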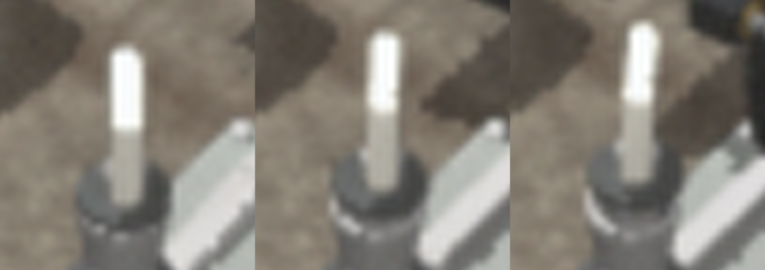

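{"api": "carry_out", "payload": {
  "commands": [
    [0,0,0.0003,0,0,0],
    [0,0,0.0003,0,0,0],
    [0,0,0.0003,0,0,0],
    [0,0,0.0003,0,0,0],
    [0,0,0.0003,0,0,0],
    [0,0,0.0003,0,0,0],
    [0,0,0.0003,0,0,0],
    [0,0,0.0003,0,0,0]
  ],
  "fingers": 0
}}

```text
clock: 34.85
tool_pos: [0.4864, -0.1151, 0.0163]
eef_rot: [0.68, 0.733, -0.0, 0.0]
contact_force: [-0.3, -0.0, -0.0]
opening: 0.903
```

{"api": "carry_out", "payload": {
  "commands": [
    [0,0,-0.01,0,0,0],
    [0,0,-0.03,0,0,0],
    [0,0,-0.06,0,0,0],
    [-0.02,0,-0.1,0,0,0],
    [-0.06,0,-0.14,0,0,0],
    [-0.1,0,-0.17,0,0,0],
    [-0.12,0,-0.19,0,0,0],
    [-0.12,0,-0.2,0,0,0],
    [-0.12,0,-0.2,0,0,0]
  ]
}}

```text
clock: 35.75
tool_pos: [0.4958, -0.2349, 0.218]
eef_rot: [0.68, 0.733, 0.001, 0.001]
contact_force: [0.5, 0.8, -0.7]
opening: 1.003
```

```bash
python3 - <<'E'
from h import *
T=tool();st=r.get_state();print(st["clock"],T[:3,3].round(4),st["contact_force"],st["opening"])
s=r.snapshot("scene"); cv2.imwrite("pics/p1.png",cv2.resize(s["img"][150:250,230:350],None,fx=5,fy=5,interpolation=cv2.INTER_CUBIC))
a=cv2.imread("pics/l1.png");b=cv2.imread("pics/p1.png")
for l in ["paddle_flange","paddle_blade","drift_tip","film_can","lens_case","black_can"]: print(l,[(np.round(d["xyz"],4).tolist(),round(d["p"],2)) for d in r.spot_point(s,l)[:3]])
for y0,y1,x0,x1 in ((192,250,215,255),(230,325,190,275)):
    t=a[y0:y1,x0:x1]; res=cv2.matchTemplate(b[y0-40:y1+20,x0-15:x1+15],t,cv2.TM_CCOEFF_NORMED); _,v,_,p=cv2.minMaxLoc(res); print(v,p[0]-15,p[1]-40)
T=tool();s=r.snapshot("wrist"); cv2.imwrite("pics/p2.png",s["img"]); W=wristT(s,T)
for l in ["paddle_flange","paddle_blade","drift","drift_tip"]: print(l,[(np.round(d["xyz"],4).tolist(),round(d["p"],2)) for d in r.spot_point(s,l)[:2]])
E
```

```text
35.75 [ 0.4958 -0.2349  0.218 ] [ 0.45699358  0.76248715 -0.74842188] 1.0027427614966877
paddle_flange [([0.5243, 0.4513, 0.0665], 0.83), ([0.4258, 0.2954, 0.0717], 0.74), ([0.4781, 0.0151, 0.0923], 0.47)]
paddle_blade [([0.4782, 0.0082, 0.1281], 0.76), ([0.4247, 0.2953, 0.1074], 0.74), ([0.5263, 0.4479, 0.1032], 0.58)]
drift_tip [([0.4708, 0.0833, 0.0084], 0.87)]
film_can [([0.488, -0.1134, 0.0084], 0.6), ([0.6871, -0.196, 0.0004], 0.56)]
lens_case [([0.6731, -0.3099, 0.0015], 0.78), ([0.4087, 0.1625, 0.0007], 0.62), ([0.4714, 0.0836, 0.0072], 0.39)]
black_can [([0.409, 0.1621, 0.0001], 0.76), ([0.4801, 0.0173, 0.0903], 0.41)]
0.9555009007453918 2 -15
0.9452806711196899 1 -14
paddle_flange []
paddle_blade []
drift [([0.4886, -0.1132, 0.009], 0.84), ([0.6746, -0.3173, 0.003], 0.25)]
drift_tip []
```

View pics/p1.png

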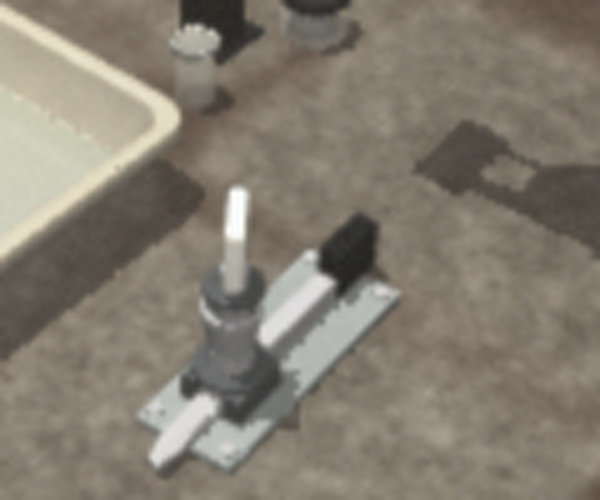

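View pics/p2.png

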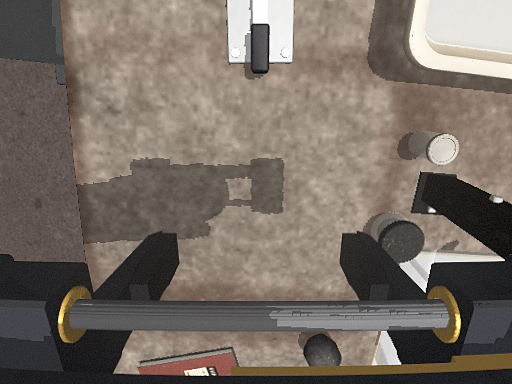

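```bash
python3 -c "
from h import *
print(r.finish_job())"
```

```text
the job is handed in; nothing more can be done
None
```

The paddle was fitted fully home in the sleeve, then freed with the drift, and the job was handed in at about 36 s of the 72 s allowed. I have no verdict, as the hand-in reports none.

- **Fitting:** I took the white paddle from the wooden block and pressed at about 8–15 N while turning it. The tang dropped in at roughly 36° from the sleeve's y axis. My turn overshot the slot once and stood the tang back on the plate at 12 N, so I turned back about 20° and it dropped again. I pushed it home at 18.5 N at most and let go; the flange read 81 mm high, on the rim.
- **Freeing:** I held the drift level just above the foot plate and slid it through the slot. The pushes I read stayed at or below about 11 N, and I did not touch the paddle again.
- **Last checks:**
  - **Drift tip:** about 75 mm past the axis, from the arm's position and by eye in the pictures. The networks put the tip 73–77 mm past.
  - **Flange rise:** about 10.5–11 mm by comparing images. The networks read 11–13 mm, which I trust less given their 4 mm accuracy.
  - **Paddle:** it stands in the sleeve with a slight lean of an estimated 2–3°, from play in the bore.
  - **Bystanders:** both canisters and the lens jar are where they were.

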